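Lay out the stripped magneto parts

ROBOT

A 6-joint arm with a two-finger parallel gripper is mounted at the origin on the work surface. World frame = base frame: x ahead of the robot, y to its left, z up, the work surface at z = 0. Lengths are in m, angles in rad, forces in N, time in s.
With the tool pointing down it reaches from about 0.325 to 0.775 m from the base axis. Payload 9.3 kg.
Tool frame: the origin (TCP) lies midway between the tips of the shut fingers; the grasp point (between the pads) lies 19 mm behind it; z points along the fingers, y is the direction in which the jaws open and shut (so a half turn about z gives the same grasp; the last joint's range is limited). The gripper opens to 85 mm and grips with 20 to 120 N. Pads are 22 mm wide; open, the fingers measure 114 mm over their backs; the gripper's body (76 mm by 85 mm) begins 54 mm behind the grasp point. The pads swing forward as they close: fully open they stand 13 mm farther back than shut.
Start: joints at [1.176, 0.259, 0.021, 1.334, 0, 1.418], TCP at [0.132, 0.534, 0.231] pointing down, gripper open.
Joint ranges: [-3.04, 3.04], [-0.91, 1.82], [-1.04, 1.36], [-1.92, 1.95], [-1.52, 1.45], [-3.14, 3.14]. Speed limits (rad/s): [2.22, 2.22, 2.79, 3.14, 3.14, 3.14].

INTERFACE

Orientations are given as a rotation vector (axis times angle).
In Python, from workcell import state, get_image, camera_params, finish_job gives the robot as it stands.
- The arm moves only by the tool jog_arm, never from a script. Its argument "rows" is one flat list of numbers, 5 for each row, row after row: the shift along the world's x, y, z in mm, then the turn about the world's z in degrees, then the opening, from 0 (shut) to 1 (fully open). A call has 1 to 8 rows; each row is the pose to reach, as a shift and turn from the pose commanded when the call began; what a row does not reach only later rows make up. A row lasts 1/10 s, in which the tool goes at most 50 mm and 8.59 degrees, less where a joint would pass 70% of its speed; a pose out of reach is approached as far as the arm can. A call with a gripper value outside its range is refused whole. The fingers move at their own pace and stop on an object; "grip_force" is the grip in N (left out, the last holds). Time passes only in rows, so rows that repeat a pose let the fingers close. It gives the time, the measured TCP pose, the force and the opening at its end, in the units of the state.
- state(): the state, without advancing time (a new reading comes with each control period).
- get_image(name): name is "scene" or "top"; returns the picture (384x512x3 uint8, blue, green, red); there is no depth.
- camera_params(name): a dict with "camera_matrix" (3x3 intrinsics, pixels), "T" (4x4, takes a point from camera to world coordinates). Camera axes: x right, y down, z forward; pixel columns grow to the right and rows downward; lengths in m; the calibration is good to about 2 mm. A picture is of the moment at which its call begins. camera_params takes no time and is no camera call.
- finish_job(): hands the job in, once; it reports no verdict.
The state is a dict: "time_s": time; "joint_positions": joint angles; "dq": joint speeds; "tau": joint torques, N m; "eef_pos": TCP position; "orientation": TCP orientation; "wrist_force": force on the tool from outside, world axes, zero at the start; "torque": the same for the moment, N m; "finger_gap": finger opening in m.
Only numpy, scipy, OpenCV 4.12 (cv2) and the standard library are available. Lean on these libraries where they do the work, as an engineer would, in place of code of your own. Each camera call takes 0.05 s, during which the arm holds its last target.

TASK

The parts stripped from the magneto were left in one stack on the bench: lay them out, setting each down in its place without dropping it. Nest the angle bracket ridge up over the spare brackets on their block, legs and ends in line; lay the ball bearing flat in the enamel dish, slip the gear fully down over the wooden peg, and lay the cover flat in the middle of the cork pad, square with it. Do not knock over the oil can.

Things in the scene. Friction and masses are not known exactly. Their poses are not given: they have to be found in the camera images.
- bracket: loose steel angle bracket, 60 g, on top of the stack: two legs 24 mm wide, 4 mm thick, at 90 degrees, lying ridge up like a small roof, a dark slot in each leg. 36 mm long along its x (the ridge), 34 mm wide along y, 19.8 mm high. Origin: centre of its underside (level of the feet, below the ridge), z up. Best pinched across its two ends (36 mm along x): the sloping legs give no grip.
- bearing: loose open steel ball bearing, 140 g, second in the stack: outer diameter 47 mm, bore 20 mm, 18 mm thick, brass balls showing. Lies flat; origin: centre of its underside, z along the axis.
- gear: loose steel spur gear, 240 g, third in the stack: 60 mm over its 24 teeth, bore 22 mm, 18 mm thick. Lies flat; origin: centre of its underside, z along the axis.
- cover: loose cast aluminium end cover, 260 g, at the bottom of the stack on the bench: 98 mm long along x (rounded lugs 40 mm wide at both ends), 62 mm wide along y over its middle 76 mm, 20 mm thick, flat top and bottom, bolt holes in its ends. Origin: centre of its underside. The stack's parts lie flat on one another, each within 5 mm of the centre of the one below; nothing joins them.
- bracket_block: fixed wooden block 90 x 66 mm, 12 mm high, carrying two spare brackets like the loose one, nested one over the other, ridge up along the block's x, at its middle. Origin: centre of the block's underside. The spares' top ridge is 37.5 mm above the origin; a bracket nested home on them has its origin 23.3 mm above the block's origin and its ridge 43.1 mm above. The steel is smooth and slippery: the slopes guide a released bracket home sideways (y), but not lengthwise (x).
- dish: fixed shallow round white enamel dish with a blue rim, 140 mm across, rim 12 mm high, flat floor 122 mm across and 4 mm above the bench. Origin: centre of its underside.
- peg_stand: fixed square wooden board 86 x 86 mm, 10 mm thick, with one upright wooden peg at its centre: 12 mm in diameter, tapered at the tip, top 42 mm above the bench. Origin: centre of the board's underside.
- cork_pad: fixed cork pad 124 mm along x, 90 mm along y, 6 mm thick. Origin: centre of its underside.
- oil_can: bystander to leave standing: loose green enamel oil can, 450 g, 68 mm in diameter, body 104 mm high with a brass spout slanting along its x to 153 mm height and 48 mm out, and a loop handle at -x. Origin: centre of its underside. The smaller bystanders (rubber grommet, nut, bolt, screwdriver, all under 30 mm high) lie between things; behind, beyond x = 0.76 m, stand a condenser stand and the magneto (up to 130 mm high).
There are look-alikes about, which are no part of the job. Leave any orange look-alike of the bracket alone.

How it is judged:
By the outcome, as a careful person would: the job done as asked, in the order asked, and still so for the second after the job is handed in, with the robot touching nothing.
It also fails if it takes over 109 s, if anything falls off the work surface, if the arm or the gripper's body presses on something with over 40 N, if the wrist force passes 120 N, or if a joint passes its speed limit or range.

## Working session

There is one attempt and no reset: what is moved stays moved. The work goes in short steps, Python scripts to look and compute and a tool call to move; the robot and the scene stay as the last step left them, time stands still between calls to the robot, and variables do not carry over. Pictures are saved under pics/ and viewed, and the job is handed in when it is done.

Besides the shell and the picture viewer there is one more tool, called after "Call:" by a JSON object that holds its "op" and its "data". jog_arm: Moves the arm, as the interface text tells. Its arguments: {"type":"object","properties":{"rows":{"type":"array"},"grip_force":{"type":"number"}},"required":["rows"]}

```bash
mkdir -p pics; ls
python3 - <<'E'
from workcell import *
import cv2,numpy as np
print(state())
for n in("scene","top"):
    im=get_image(n); cv2.imwrite(f"pics/{n}0.png",im)
    p=camera_params(n); print(n,np.round(p["camera_matrix"],1).tolist(),np.round(p["T"],4).tolist())
E
```

```text
pics
{'time_s': 0.0, 'joint_positions': array([ 1.17640309e+00,  2.59226618e-01,  2.07865684e-02,  1.33370271e+00,
       -2.50120264e-05,  1.41821587e+00]), 'dq': array([ 2.34458387e-03,  2.12766349e-04, -1.58052006e-04,  1.26318977e-03,
        5.44946171e-05,  7.08486954e-04]), 'tau': array([-4.18178694e-03, -5.55637407e+01,  3.44536257e+01,  1.34747807e-02,
       -3.17858576e-04, -3.11960343e-05]), 'eef_pos': array([0.13160195, 0.53374759, 0.23065723]), 'orientation': array([-3.78872790e-01, -3.11832040e+00,  2.04675268e-03]), 'wrist_force': array([-0.88555058,  0.16547553, -0.11500393]), 'torque': array([-0.01190532, -0.03090742, -0.00551446]), 'finger_gap': 0.0850455811093486}
scene [[409.6, 0.0, 257.1], [0.0, 409.6, 195.9], [0.0, 0.0, 1.0]] [[0.0666, 0.5887, -0.8056, 1.2371], [0.9977, -0.027, 0.0627, -0.1159], [0.0152, -0.8079, -0.5891, 0.6175], [0.0, 0.0, 0.0, 1.0]]
top [[385.8, 0.0, 253.5], [0.0, 385.8, 190.9], [0.0, 0.0, 1.0]] [[-0.0205, -0.9975, 0.0669, 0.4303], [-0.9995, 0.0188, -0.0272, -0.0396], [0.0259, -0.0674, -0.9974, 0.8868], [0.0, 0.0, 0.0, 1.0]]
```

View pics/scene0.png

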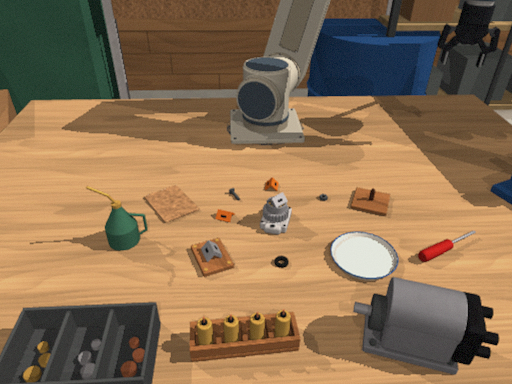

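View pics/top0.png

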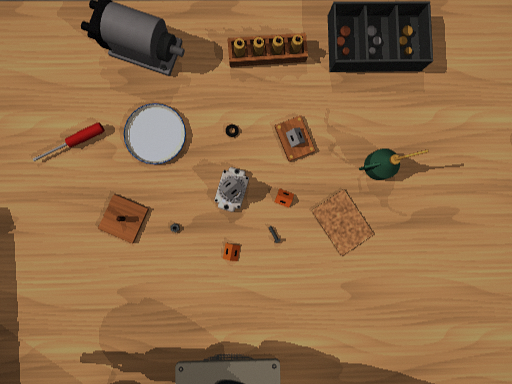

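Things that could be taken for the bracket in the top view: the stack top (233,186), the spares on the block (295,136), and orange look-alikes at (285,197) and (232,251). By the description the loose bracket is the steel one on the stack, so I'll check that in a close crop.

Run:
```python
import cv2,numpy as np
t=cv2.imread("pics/top0.png");s=cv2.imread("pics/scene0.png")
def crop(im,x0,y0,w,h,k): 
    return cv2.resize(im[y0:y0+h,x0:x0+w],None,fx=k,fy=k,interpolation=cv2.INTER_CUBIC)
a=np.hstack([crop(t,205,160,50,60,8),crop(s,250,180,50,60,8)])
cv2.imwrite("pics/c1.png",a)
b=np.hstack([crop(t,268,108,56,60,7),crop(s,184,228,56,60,7)])
cv2.imwrite("pics/c2.png",b)
b=np.hstack([crop(t,90,185,66,64,6),crop(s,340,175,60,64,6)])
cv2.imwrite("pics/c3.png",b)
b=np.hstack([crop(t,304,182,80,80,5),crop(s,138,170,70,80,5)])
cv2.imwrite("pics/c4.png",b)
```

```text
(no output)
```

View pics/c1.png

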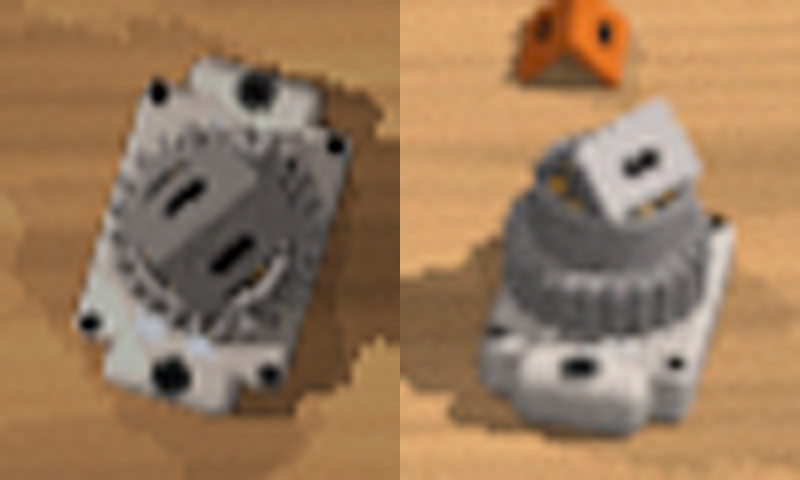

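View pics/c2.png

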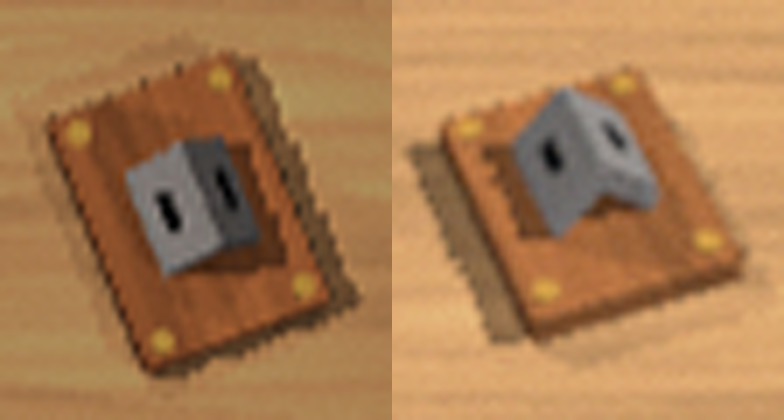

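View pics/c3.png

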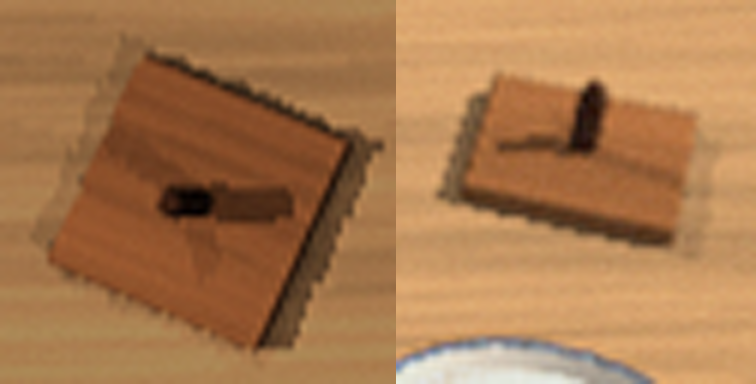

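View pics/c4.png

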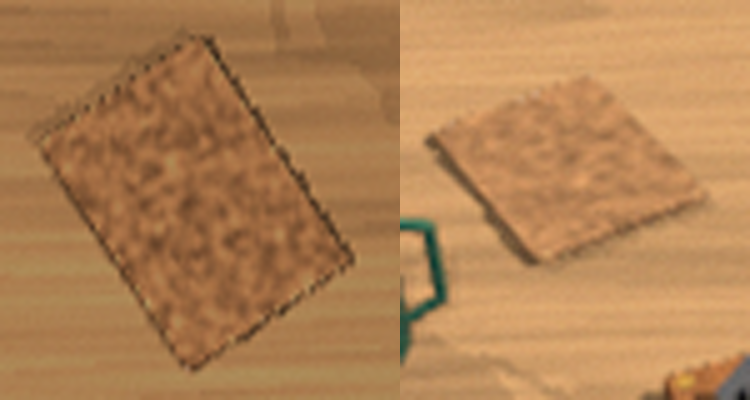

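The crop confirms it: a grey steel bracket, ridge up, lies on the brass-balled bearing, gear and cover, at top-view pixel (230,187). Next I'll get finer crops for corner picking.

```bash
cat > h.py <<'E'
import cv2,numpy as np
from workcell import *
P={n:camera_params(n) for n in("scene","top")}
def ray(n,px):
    K=P[n]["camera_matrix"];T=P[n]["T"]
    d=T[:3,:3]@(np.linalg.inv(K)@np.array([px[0],px[1],1.])); return T[:3,3],d
def onz(n,px,z):
    o,d=ray(n,px); return o+d*(z-o[2])/d[2]
def tri(a,b):  # top px, scene px
    o1,d1=ray("top",a);o2,d2=ray("scene",b)
    A=np.stack([d1,-d2],1);t=np.linalg.lstsq(A,o2-o1,rcond=None)[0]
    p,q=o1+t[0]*d1,o2+t[1]*d2
    return (p+q)/2,np.linalg.norm(p-q)
def proj(n,X):
    T=P[n]["T"];c=T[:3,:3].T@(np.asarray(X,float)-T[:3,3]);u=P[n]["camera_matrix"]@c;return u[:2]/u[2]
def crop(im,x0,y0,w,h,k):
    c=cv2.resize(im[y0:y0+h,x0:x0+w],None,fx=k,fy=k,interpolation=cv2.INTER_CUBIC)
    for i in range(0,w,5):
        cv2.line(c,(int((i+.5)*k),0),(int((i+.5)*k),6 if i%10 else 12),(0,255,0),1)
        if i%10==0: cv2.putText(c,str(x0+i),(int((i+.5)*k)+2,12),0,.4,(0,255,0),1)
    for i in range(0,h,5):
        cv2.line(c,(0,int((i+.5)*k)),(6 if i%10 else 12,int((i+.5)*k)),(0,255,0),1)
        if i%10==0: cv2.putText(c,str(y0+i),(12,int((i+.5)*k)+4),0,.4,(0,255,0),1)
    return c
E
python3 - <<'E'
from h import *
t=cv2.imread("pics/top0.png");s=cv2.imread("pics/scene0.png")
cv2.imwrite("pics/d1.png",np.hstack([crop(t,214,172,30,30,13),crop(s,260,186,30,30,13)]))
cv2.imwrite("pics/d2.png",np.hstack([crop(t,280,122,30,30,13),crop(s,197,234,30,30,13)]))
E
```

```text
(no output)
```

View pics/d1.png

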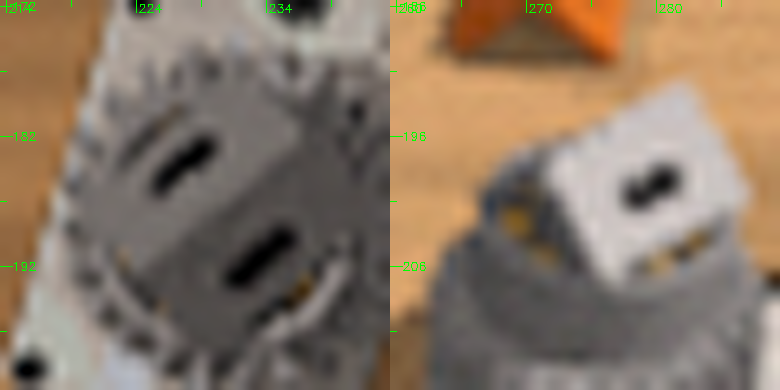

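View pics/d2.png

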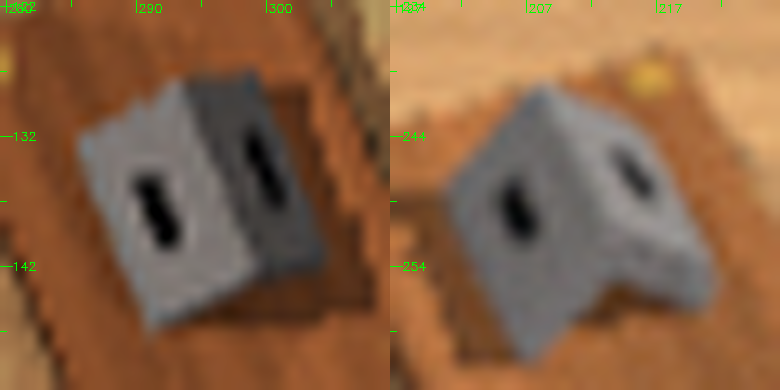

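Run:
```python
from h import *
def tp(u,v,x0,y0,k=13): return (x0+u/k-.5,y0+v/k-.5)
def go(name,top,sc,T0,S0):
    a=tp(*top,*T0);b=tp(*(sc[0]-390,sc[1]),*S0);p,e=tri(a,b);print(name,np.round(p*1000,1),"gap %.1f"%(e*1000));return p
T0,S0=(214,172),(260,186)
print("stack bracket")
go("slot+",(184,165),(652,187),T0,S0)
A=go("ridgeNear",(297,130),(550,158),T0,S0)
B=go("ridgeFar",(150,266),(685,80),T0,S0)
for n,p,q in(("s1",(158,190),(212,140)),("s2",(230,282),(292,232)),("ridge",(150,266),(297,130))):
    a=onz("top",tp(*p,*T0),.072);b=onz("top",tp(*q,*T0),.072);d=b-a;print(n,np.degrees(np.arctan2(d[1],d[0])),np.linalg.norm(d)*1000)
m=(onz("top",tp(184,165,*T0),.066)+onz("top",tp(261,257,*T0),.066))/2;print("centre by slots",m*1000)
T0,S0=(280,122),(197,234)
print("spares")
go("slotL",(157,211),(632,172),T0,S0) # which?
go("slotR",(265,170),(518,210),T0,S0)
go("slotL",(157,211),(632,172),T0,S0)
go("ridge1",(180,78),(612,210),T0,S0)
go("ridge+x",(180,78),(540,85),T0,S0)
go("ridge-x",(258,275),(600,205),T0,S0)
```

```text
stack bracket
slot+ [500.7  -7.3  66.2] gap 0.1
ridgeNear [505.2 -26.   76.4] gap 0.1
ridgeFar [483.6  -1.1  76.6] gap 1.8
s1 -48.05425845912812 11.977044314625873
s2 -52.06432223262241 12.947837864859233
ridge -48.1151023890553 32.586262471608165
centre by slots [493.01712961 -13.4370125   66.        ]
spares
slotL [ 606.5 -152.1   28.2] gap 1.0
slotR [ 613.6 -170.6   27.6] gap 0.2
slotL [ 606.5 -152.1   28.2] gap 1.0
ridge1 [ 627.2 -154.7   39.7] gap 0.1
ridge+x [ 622.3 -158.4   60.8] gap 13.1
ridge-x [ 597.9 -164.7   14.4] gap 12.4
```

Run:
```python
from h import *
def tp(u,v,x0,y0,k=13): return (x0+u/k-.5,y0+v/k-.5)
T0,S0=(280,122),(197,234)
print("ridge-x",np.round(tri(tp(258,275,*T0),tp(540-390,85,*S0))[0]*1000,1))
a=onz("top",tp(180,78,*T0),.0375);b=onz("top",tp(258,275,*T0),.0375);print("ridge plane",a*1e3,b*1e3,(a+b)*500,np.degrees(np.arctan2(*(a-b)[1::-1])),np.linalg.norm(a-b)*1e3)
for n in("top","scene"):
    im=cv2.imread(f"pics/{n}0.png");hsv=cv2.cvtColor(im,cv2.COLOR_BGR2HSV)
    for nm,px in(("block",(283,140) if n=="top" else (225,262)),("peg",(118,232) if n=="top" else(360,203)),("cork",(340,220) if n=="top" else(172,202)),("can",(383,164) if n=="top" else (123,233)),("dish",(155,133)if n=="top" else(365,253))):
        print(n,nm,hsv[px[1]-2:px[1]+3,px[0]-2:px[0]+3].reshape(-1,3).mean(0).round(), )
    print("bench",hsv[280:290,300:310].reshape(-1,3).mean(0).round())
# gold pins
t=cv2.imread("pics/top0.png");s=cv2.imread("pics/scene0.png")
cv2.imwrite("pics/e1.png",np.hstack([crop(t,272,112,48,52,8),crop(s,188,234,50,52,8)]))
```

```text
ridge-x [ 593.6 -167.4   36. ]
ridge plane [ 627.7479156  -154.96961584   37.5       ] [ 593.26837811 -167.46260842   37.5       ] [ 610.50814685 -161.21611213   37.5       ] 19.917003137993998 36.67306053564134
top block [ 11. 179. 132.]
top peg [ 12. 176. 148.]
top cork [ 13. 152. 145.]
top can [ 72. 118.  65.]
top dish [110.  10. 182.]
bench [ 16. 134. 171.]
scene block [ 13. 164. 156.]
scene peg [ 13. 164. 164.]
scene cork [ 14. 137. 180.]
scene can [ 73. 104.  98.]
scene dish [ 40.  10. 230.]
bench [ 15. 126. 200.]
```

View pics/e1.png

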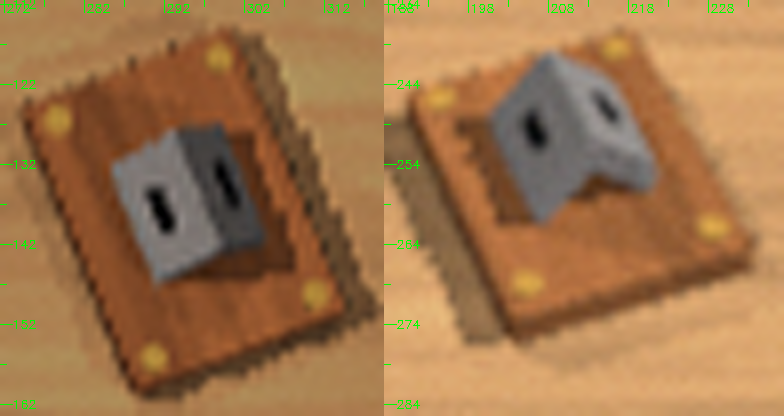

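Run:
```python
from h import *
def tp(u,v,x0,y0,k=8): return (x0+u/k-.5,y0+v/k-.5)
# top order: +x+y? match: top up=+x,left=+y ; scene down=+x,right=+y
top=[(58,119),(219,57),(316,293),(153,357)]; sc=[(329,226),(143,283),(56,97),(232,47)]
Q=np.array([tri(tp(*a,272,112),tp(*b,188,234))[0] for a,b in zip(top,sc)])*1e3
print(Q.round(1),Q.mean(0).round(1))
def ang(d): return np.degrees(np.arctan2(d[1],d[0]))
print("ang",ang(Q[0]-Q[3]),ang(Q[1]-Q[2]),ang(Q[0]-Q[1])-90,ang(Q[3]-Q[2])-90,[np.linalg.norm(Q[i]-Q[i-1]).round(1) for i in range(4)])
# dish
t=cv2.imread("pics/top0.png");hs=cv2.cvtColor(t,cv2.COLOR_BGR2HSV)
def comp(m,px):
    n,l=cv2.connectedComponents(m.astype(np.uint8));return (l==l[px[1],px[0]]).astype(np.uint8)
m=comp((hs[...,1]<60)&(hs[...,2]>110),(155,133))
c=max(cv2.findContours(m,0,1)[0],key=cv2.contourArea);e=cv2.fitEllipse(c);print("dish top",e,onz("top",e[0],.012)*1e3, e[1][0]*(.8868-.012)/385.8)
s=cv2.imread("pics/scene0.png");hs2=cv2.cvtColor(s,cv2.COLOR_BGR2HSV)
m=comp((hs2[...,1]<70)&(hs2[...,2]>140),(365,253))
c=max(cv2.findContours(m,0,1)[0],key=cv2.contourArea);e2=cv2.fitEllipse(c);print("dish scene",e2,onz("scene",e2[0],.010)*1e3,tri(e[0],e2[0]))
cv2.imwrite("pics/e2.png",np.hstack([crop(t,92,184,66,66,6),crop(s,342,178,58,66,6)]))
cv2.imwrite("pics/e3.png",np.hstack([crop(t,304,182,76,80,5),crop(s,138,178,66,80,5)]))
```

```text
[[ 636.5 -124.9   13.1]
 [ 654.  -171.8   13.1]
 [ 584.8 -197.6   13.3]
 [ 567.1 -150.5   13. ]] [ 610.6 -161.2   13.1]
ang 20.24951277621158 20.41960767004609 20.436528406791055 20.651717460589794 [np.float64(74.0), np.float64(50.0), np.float64(73.8), np.float64(50.2)]
dish top ((155.90432739257812, 133.5434112548828), (55.139854431152344, 57.3231315612793), 30.44182586669922) [624.2584573  156.43992363  12.        ] 0.12502940553751185
dish scene ((362.818115234375, 254.42584228515625), (43.251651763916016, 64.6640853881836), 107.34940338134766) [626.39328777 158.38090626  10.        ] (array([0.62518304, 0.1580389 , 0.0087301 ]), np.float64(0.0017185347548335434))
```

View pics/e2.png

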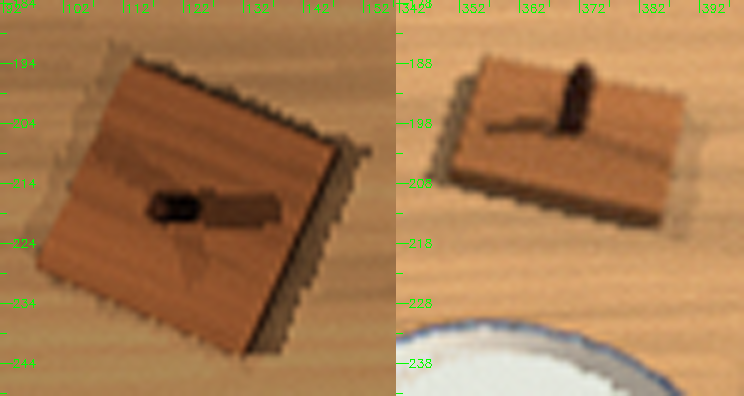

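View pics/e3.png

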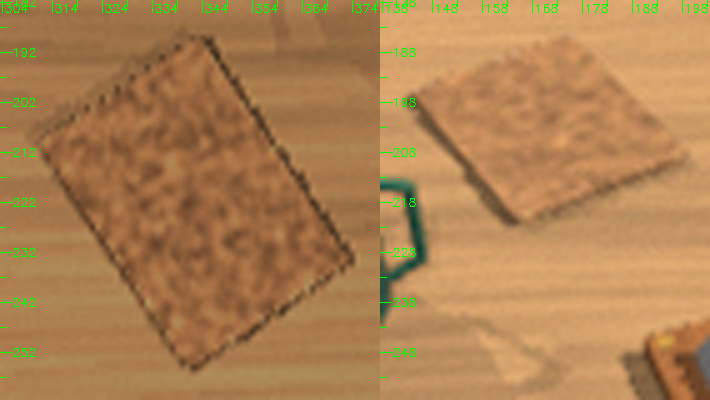

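Run:
```python
from h import *
def tp(u,v,x0,y0,k): return (x0+u/k-.5,y0+v/k-.5)
def ang(d): return np.degrees(np.arctan2(d[1],d[0]))
def go(nm,top,sc,t0,s0,k,z):
    a=[tp(*p,*t0,k) for p in top]; b=[tp(*p,*s0,k) for p in sc]
    Q=np.array([onz("top",p,z) for p in a])*1e3
    R=np.array([onz("scene",p,z) for p in b])*1e3
    for X in(Q,R): print(nm,X[:,:2].round(1).tolist(),X.mean(0).round(1),[ (ang(X[i]-X[i-1])%90).round(1) for i in range(4)],[np.linalg.norm(X[i]-X[i-1]).round(1) for i in range(4)])
    print([ (tri(p,q)[0]*1e3).round(1).tolist() for p,q in zip(a,b)])
go("peg",[(133,62),(338,147),(245,353),(38,265)],[(266,213),(54,170),(92,58),(288,97)],(92,184),(342,178),6,.010)
print("tip",[(tri(tp(158,207,92,184,6),tp(187,70,342,178,6))[0]*1e3).round(1)], "top@42",onz("top",tp(158,207,92,184,6),.042)*1e3,"base",onz("top",tp(196,208,92,184,6),.01)*1e3,onz("scene",tp(177,130,342,178,6),.01)*1e3,"sc42",onz("scene",tp(187,70,342,178,6),.042)*1e3)
go("cork",[(205,38),(352,260),(193,368),(42,145)],[(136,217),(38,97),(185,36),(306,153)],(304,182),(138,178),5,.006)
```

```text
peg [[488.4, 252.1], [454.9, 175.6], [378.7, 210.2], [413.1, 286.9]] [433.8 231.2  10. ] [np.float64(65.1), np.float64(66.4), np.float64(65.5), np.float64(65.9)] [np.float64(83.0), np.float64(83.5), np.float64(83.7), np.float64(84.1)]
peg [[489.9, 252.8], [458.0, 174.7], [379.6, 211.5], [412.1, 287.9]] [434.9 231.7  10. ] [np.float64(65.8), np.float64(67.8), np.float64(64.9), np.float64(66.9)] [np.float64(85.3), np.float64(84.4), np.float64(86.6), np.float64(83.0)]
[[488.6, 253.0, 8.8], [454.9, 176.0, 7.6], [378.8, 211.1, 9.4], [413.2, 287.0, 10.7]]
tip [array([433.6, 232.2,  41. ])] top@42 [433.65834813 232.29787401  42.        ] base [433.12046015 228.48386379  10.        ] [433.24243829 233.31587034  10.        ] sc42 [435.01677779 231.12732447  42.        ]
cork [[489.6, -273.5], [386.4, -337.5], [339.1, -262.5], [441.9, -196.6]] [ 414.2 -267.5    6. ] [np.float64(31.8), np.float64(31.8), np.float64(32.2), np.float64(32.7)] [np.float64(90.5), np.float64(121.4), np.float64(88.7), np.float64(122.1)]
cork [[489.4, -272.2], [392.2, -331.9], [341.2, -263.8], [444.4, -195.8]] [ 416.8 -265.9    6. ] [np.float64(30.5), np.float64(31.5), np.float64(36.8), np.float64(33.3)] [np.float64(88.7), np.float64(114.1), np.float64(85.1), np.float64(123.6)]
[[489.5, -272.8, 6.2], [386.2, -335.9, 2.5], [338.9, -263.5, 4.3], [441.9, -196.5, 4.1]]
```

Call:
{"op": "jog_arm", "data": {"rows": [362,-547,-40,54.4,0.8,362,-547,-40,54.4,0.8,362,-547,-40,54.4,0.8,362,-547,-40,54.4,0.8,362,-547,-40,54.4,0.8,362,-547,-40,54.4,0.8,362,-547,-40,54.4,0.8,362,-547,-40,54.4,0.8], "grip_force": 35}}

```text
time_s: 0.9
eef_pos: [0.3286, 0.2387, 0.2098]
orientation: [-1.097, 2.944, 0.0]
wrist_force: [1.0, 0.6, 0.9]
finger_gap: 0.0681
```

Call:
{"op": "jog_arm", "data": {"rows": [142,-214,-30,0,0.7,142,-214,-30,0,0.7,142,-214,-30,0,0.7,142,-214,-30,0,0.7,142,-214,-30,0,0.7,142,-214,-30,0,0.7,142,-214,-30,0,0.7,142,-214,-30,0,0.7]}}

```text
time_s: 1.7
eef_pos: [0.4697, 0.0265, 0.1797]
orientation: [1.088, -2.946, -0.001]
wrist_force: [-0.1, 0.2, 0.2]
finger_gap: 0.06
```

Run:
```python
from h import *
s=state();print(s["eef_pos"],s["joint_positions"].round(3),s["orientation"])
t=get_image("top");c=get_image("scene")
cv2.imwrite("pics/f1.png",np.hstack([crop(t,190,150,80,80,5),crop(c,240,120,80,120,5)[120:520]]))
```

```text
[0.46965978 0.0264608  0.17974269] [-0.123  0.147 -0.258  1.167  0.    -0.83 ] [ 1.08809726e+00 -2.94633331e+00 -1.18006353e-03]
```

View pics/f1.png

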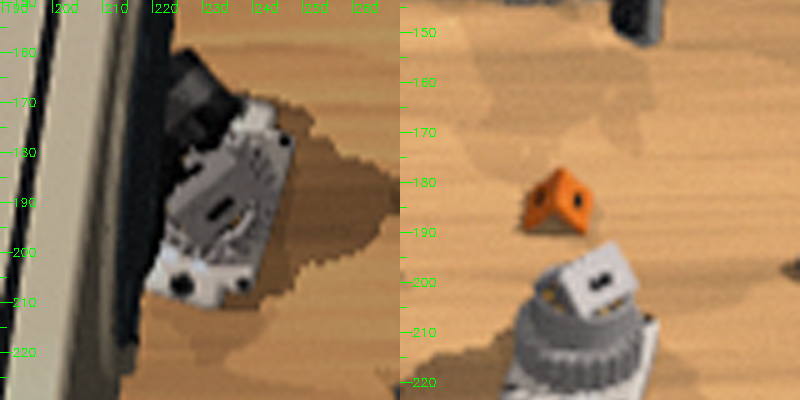

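Call:
{"op": "jog_arm", "data": {"rows": [24,-40,-20,0,0.7,24,-40,-50,0,0.7,24,-40,-75,0,0.7,24,-40,-95,0,0.7,24,-40,-105,0,0.7,24,-40,-112,0,0.7,24,-40,-112,0,0.7,24,-40,-112,0,0.7]}}

```text
time_s: 2.6
eef_pos: [0.4948, -0.0139, 0.0687]
orientation: [-1.089, 2.946, -0.001]
wrist_force: [0.5, 0.5, 0.2]
finger_gap: 0.0602
```

Run:
```python
from h import *
s=state();print(s["eef_pos"],s["wrist_force"])
c=get_image("scene")
cv2.imwrite("pics/f2.png",crop(c,240,150,80,75,8))
```

```text
[ 0.49476506 -0.013868    0.06873064] [0.495929   0.46417567 0.21229158]
```

View pics/f2.png

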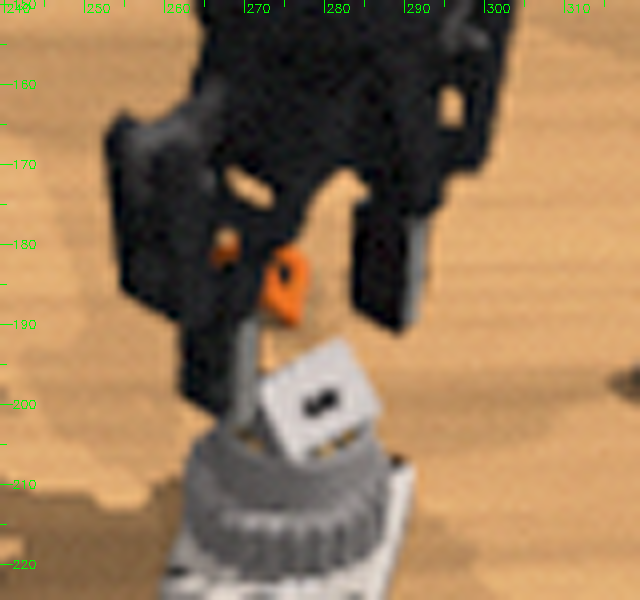

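Run:
```python
from h import *
a=np.radians(-49.5);u=np.array([np.cos(a),np.sin(a)]);v=np.array([-u[1],u[0]])
for sg in(1,-1):
  for z in(.066,.070,.074,.078):
    c=np.array([.4948,-.0139])+sg*.030*u
    print(sg,z,[proj("scene",[*(c+w*v),z]).round(1).tolist() for w in(-.011,.011)])
```

```text
1 0.066 [[263.7, 201.8], [270.8, 206.2]]
1 0.07 [[263.8, 200.4], [270.8, 204.7]]
1 0.074 [[263.8, 198.9], [270.9, 203.3]]
1 0.078 [[263.9, 197.5], [271.0, 201.8]]
-1 0.066 [[282.0, 191.2], [289.0, 195.2]]
-1 0.07 [[282.0, 189.8], [289.1, 193.8]]
-1 0.074 [[282.1, 188.4], [289.2, 192.4]]
-1 0.078 [[282.2, 187.0], [289.3, 191.0]]
```

Call:
{"op": "jog_arm", "data": {"rows": [-0.7,0,-1.5,0,0.7,-0.7,0,-1.5,0,0.5,-0.7,0,-1.5,0,0.3,-0.7,0,-1.5,0,0.2,-0.7,0,-1.5,0,0.2,-0.7,0,-1.5,0,0.2,-0.7,0,-1.5,0,0.2,-0.7,0,-1.5,0,0.2]}}

```text
time_s: 3.45
eef_pos: [0.4939, -0.0142, 0.0666]
orientation: [-1.088, 2.947, -0.001]
wrist_force: [-0.9, 0.3, 4.7]
finger_gap: 0.0343
```

Run:
```python
from h import *
s=state();print(s["eef_pos"],s["wrist_force"],s["finger_gap"])
c=get_image("scene")
cv2.imwrite("pics/f3.png",crop(c,240,150,80,75,8))
```

```text
[ 0.49387231 -0.01420916  0.06662341] [-0.89638923  0.34542836  4.66152581] 0.034262227720524126
```

View pics/f3.png

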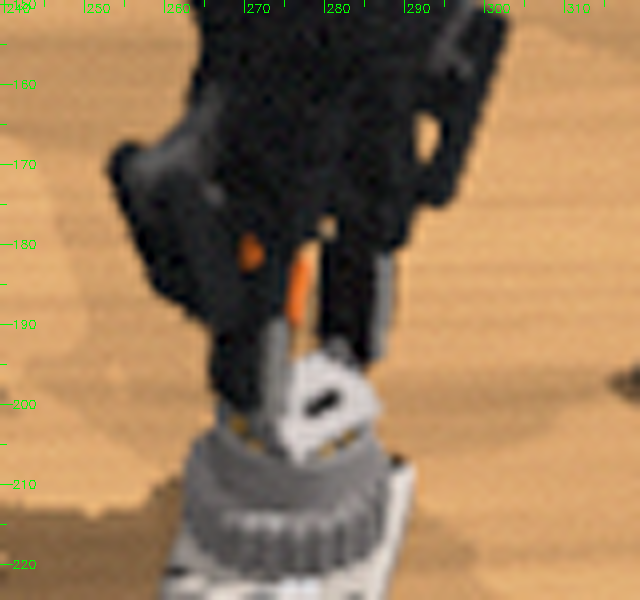

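Call:
{"op": "jog_arm", "data": {"rows": [0,0,2,0,0.2,0,0,8,0,0.2,0,0,20,0,0.2,0,0,35,0,0.2,0,0,50,0,0.2,0,0,60,0,0.2,0,0,60,0,0.2,0,0,60,0,0.2]}}

```text
time_s: 4.3
eef_pos: [0.4935, -0.0141, 0.1261]
orientation: [1.089, -2.947, -0.0]
wrist_force: [0.2, 0.1, -0.7]
finger_gap: 0.0341
```

Run:
```python
from h import *
s=state();print(s["eef_pos"],s["wrist_force"],s["finger_gap"])
c=get_image("scene");t=get_image("top")
cv2.imwrite("pics/f4.png",np.hstack([crop(c,240,130,50,75,8),crop(t,205,155,45,75,8)]))
```

```text
[ 0.49347404 -0.01405535  0.12611048] [ 0.2497176   0.06121395 -0.72695875] 0.0341285367786165
```

View pics/f4.png

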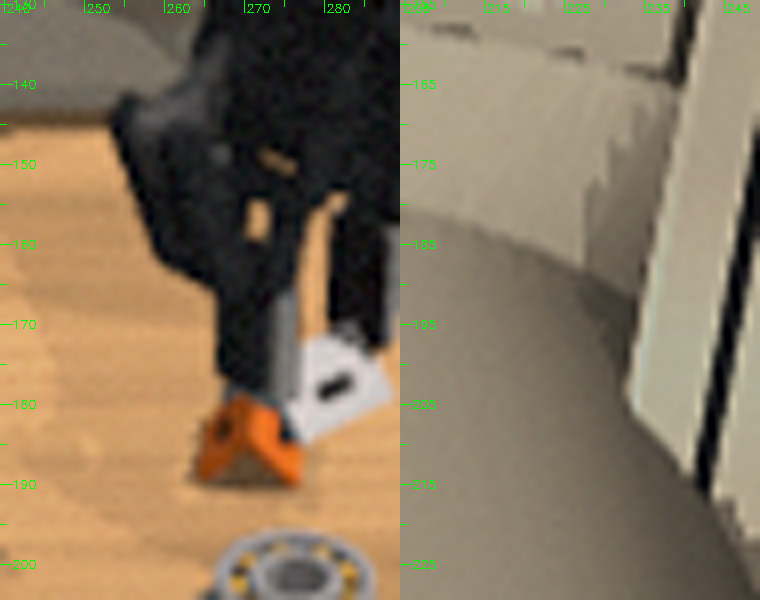

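Call:
{"op": "jog_arm", "data": {"rows": [117,-147,0,69.8,0.2,117,-147,0,69.8,0.2,117,-147,0,69.8,0.2,117,-147,0,69.8,0.2,117,-147,0,69.8,0.2,117,-147,0,69.8,0.2,117,-147,0,69.8,0.2,117,-147,0,69.8,0.2]}}

```text
time_s: 5.2
eef_pos: [0.6103, -0.1612, 0.1252]
orientation: [2.567, -1.81, -0.003]
wrist_force: [-0.9, 0.0, -0.7]
finger_gap: 0.0343
```

Call:
{"op": "jog_arm", "data": {"rows": [0,0,-10,0.9,0.2,0,0,-30,0.9,0.2,0,0,-50,0.9,0.2,0,0,-65,0.9,0.2,0,0,-73,0.9,0.2,0,0,-73,0.9,0.2,0,0,-73,0.9,0.2,0,0,-73,0.9,0.2]}}

```text
time_s: 6.0
eef_pos: [0.6111, -0.1613, 0.0542]
orientation: [-2.576, 1.798, -0.002]
wrist_force: [0.8, -0.4, -0.6]
finger_gap: 0.0342
```

Run:
```python
from h import *
s=state();print(s["eef_pos"],s["orientation"],s["wrist_force"],s["finger_gap"])
c=get_image("scene");t=get_image("top")
cv2.imwrite("pics/f5.png",np.hstack([crop(c,180,200,65,85,7),crop(t,270,100,48,85,7)]))
```

```text
[ 0.61108545 -0.16129518  0.05415009] [-2.57575168e+00  1.79817634e+00 -1.98738564e-03] [ 0.7776738  -0.3607713  -0.63644857] 0.03419307674684296
```

View pics/f5.png

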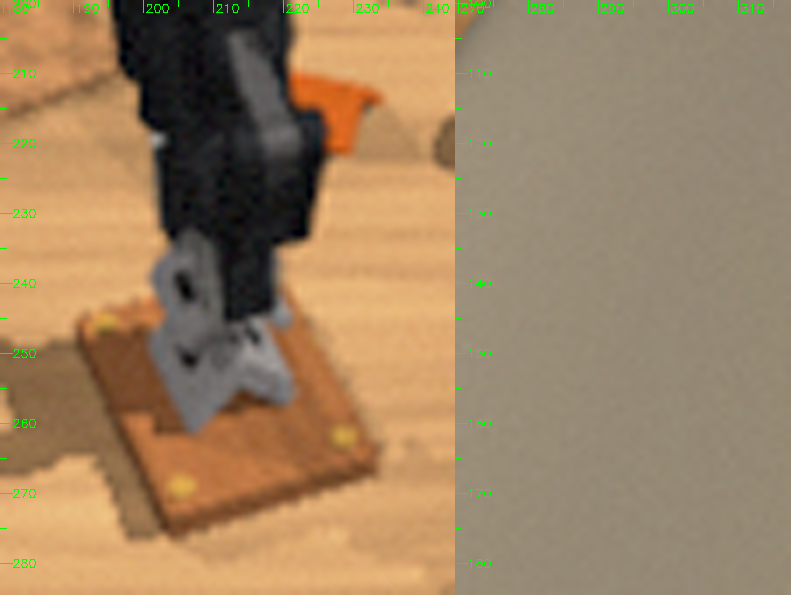

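Run:
```python
from h import *
c=cv2.imread("pics/f5.png")
a=np.radians(20.3)
im=get_image("scene");s=state();print(s["eef_pos"],s["wrist_force"])
cv2.imwrite("pics/f6.png",crop(im,192,228,36,40,15))
z=s["eef_pos"][2]-.0339
for dx in(-.003,0,.003): print(dx,proj("scene",[.6136+dx*np.cos(a),-.1706+dx*np.sin(a),.0333+z]),proj("scene",[.6136,-.1706,.0276]))
```

```text
[ 0.61096858 -0.16122831  0.05411095] [ 0.17980107 -0.08637844 -0.73813019]
-0.003 [205.10503374 239.38562881] [206.31071519 249.63170659]
0 [205.57125905 240.30304732] [206.31071519 249.63170659]
0.003 [206.03996059 241.22533841] [206.31071519 249.63170659]
```

View pics/f6.png

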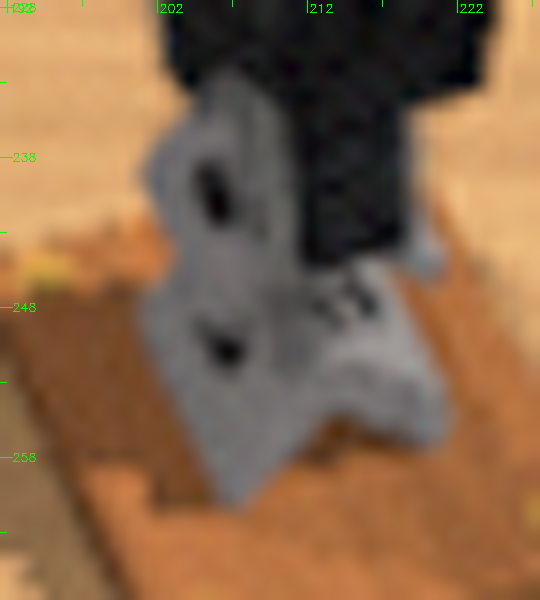

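Call:
{"op": "jog_arm", "data": {"rows": [-0.4,0,-6,0,0.2,-0.4,0,-10,0,0.2,-0.4,0,-13,0,0.2,-0.4,0,-15.5,0,0.2,-0.4,0,-17,0,0.2,-0.4,0,-17,0,0.2,-0.4,0,-17,0,0.2]}}

```text
time_s: 6.85
eef_pos: [0.6103, -0.1611, 0.0365]
orientation: [-2.577, 1.797, -0.0]
wrist_force: [-1.1, -0.5, 0.1]
finger_gap: 0.0343
```

Call:
{"op": "jog_arm", "data": {"rows": [0,0,-0.7,0,0.2,0,0,-1.4,0,0.2,0,0,-1.4,0,0.2]}}

```text
time_s: 7.15
eef_pos: [0.6108, -0.1616, 0.0355]
orientation: [2.576, -1.798, 0.003]
wrist_force: [1.6, -2.6, 3.0]
finger_gap: 0.0341
```

Call:
{"op": "jog_arm", "data": {"rows": [0.3,-0.9,0,0,0.2,0.3,-0.9,-0.7,0,0.2,0.3,-0.9,-1.2,0,0.2,0.3,-0.9,-1.2,0,0.2]}}

```text
time_s: 7.55
eef_pos: [0.6111, -0.1622, 0.0348]
orientation: [-2.576, 1.797, -0.003]
wrist_force: [0.4, -1.6, 9.6]
finger_gap: 0.0347
```

Run:
```python
from h import *
im=get_image("scene");s=state();print(s["eef_pos"],s["wrist_force"],s["torque"],s["finger_gap"])
cv2.imwrite("pics/f7.png",crop(im,192,228,36,40,15))
```

```text
[ 0.61113634 -0.16223509  0.03481761] [ 0.78205762 -0.59173004 10.04180146] [-0.15066028 -0.03901216  0.10782944] 0.034251996584644756
```

View pics/f7.png

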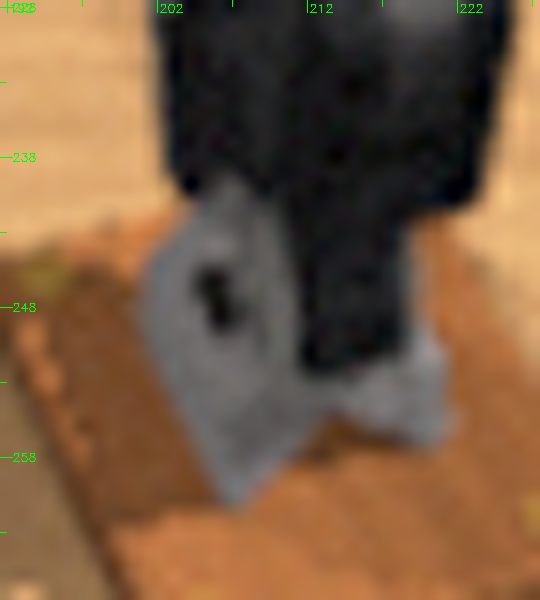

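Call:
{"op": "jog_arm", "data": {"rows": [0,0,0,0,0.45,0,0,0,0,0.5,0,0,0,0,0.6,0,0,4,0,0.7,0,0,20,0,0.7,0,0,50,0,0.7,0,0,95,0,0.7,0,0,130,0,0.7]}}

```text
time_s: 8.4
eef_pos: [0.6105, -0.162, 0.1662]
orientation: [-2.576, 1.797, -0.001]
wrist_force: [0.6, -0.4, -0.2]
finger_gap: 0.06
```

Call:
{"op": "jog_arm", "data": {"rows": [-220,240,5,-69.8,0.7,-220,240,5,-69.8,0.7,-220,240,5,-69.8,0.7,-220,240,5,-69.8,0.7,-220,240,5,-69.8,0.7,-220,240,5,-69.8,0.7,-220,240,5,-69.8,0.7,-220,240,5,-69.8,0.7]}}

```text
time_s: 9.2
eef_pos: [0.3878, 0.08, 0.1694]
orientation: [-1.116, 2.936, 0.001]
wrist_force: [0.4, -1.4, -0.3]
finger_gap: 0.0598
```

Run:
```python
from h import *
im=get_image("scene");t=get_image("top");s=state();print(s["eef_pos"],s["orientation"],s["wrist_force"],s["finger_gap"])
cv2.imwrite("pics/t8.png",t);cv2.imwrite("pics/s8.png",im)
cv2.imwrite("pics/f8.png",np.hstack([crop(t,280,122,30,30,13),crop(im,197,234,30,30,13)]))
cv2.imwrite("pics/f8b.png",np.hstack([crop(t,205,160,50,60,8),crop(im,250,180,50,60,8)]))
```

```text
[0.39005681 0.07860272 0.16934955] [-1.11964532e+00  2.93424790e+00 -6.41512283e-04] [0.06251619 0.69496394 0.30136786] 0.05971732767455916
```

View pics/f8.png

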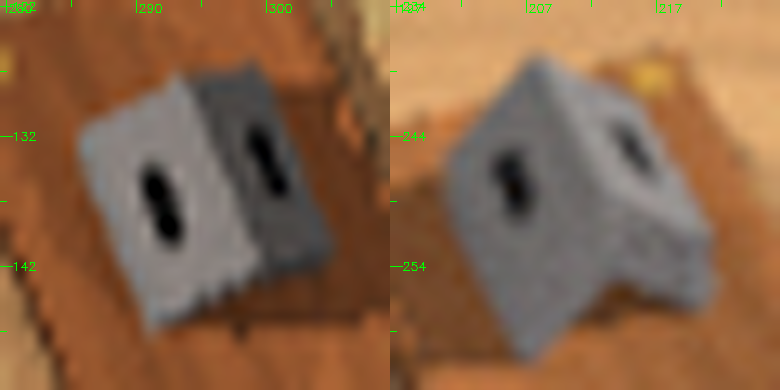

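View pics/f8b.png

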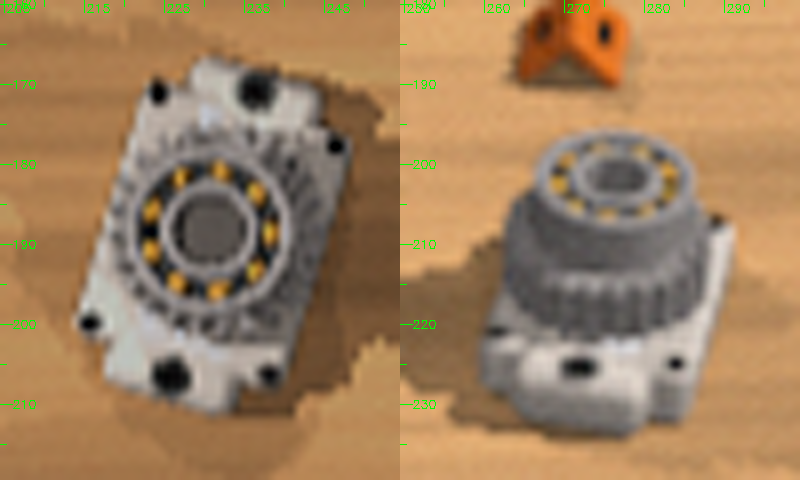

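Run:
```python
from h import *
def tp(u,v,x0,y0,k): return np.array((x0+u/k-.5,y0+v/k-.5))
a=tri(tp(161,205,280,122,13),tp(242,150,197,234,13))[0]*1e3;b=tri(tp(268,161,280,122,13),tp(123,183,197,234,13))[0]*1e3
print("slots",a.round(1),b.round(1),(a+b)/2)
A=onz("top",tp(178,75,280,122,13),.0431);B=onz("top",tp(262,272,280,122,13),.0431);print("ridge",A,B,(A+B)/2,np.degrees(np.arctan2(*(A-B)[1::-1])))
t=cv2.imread("pics/t8.png");s=cv2.imread("pics/s8.png")
p,q=tp(210,228,205,160,8),tp(215,177,250,180,8)
print("bearing",tri(p,q),onz("top",p,.056)*1e3,onz("scene",q,.056)*1e3)
for r in((130,218),(286,232),(212,155),(205,310)): print("edge",onz("top",tp(*r,205,160,8),.056)*1e3)
# ball centroid
hs=cv2.cvtColor(t,cv2.COLOR_BGR2HSV);m=((hs[...,1]>110)&(hs[...,0]<30)).astype(np.uint8)
g=cv2.getStructuringElement(2,(3,3))
mm=np.zeros_like(m);cv2.circle(mm,(231,188),9,1,-1);ys,xs=np.nonzero(m*mm);
e=cv2.minEnclosingCircle(np.stack([xs,ys],1).astype(np.float32));print(e,onz("top",e[0],.054)*1e3)
```

```text
slots [ 606.6 -152.    33.1] [ 613.9 -170.7   33.6] [ 610.240969   -161.33240959   33.33628648]
ridge [ 0.62697087 -0.15388027  0.0431    ] [ 0.59270052 -0.1673193   0.0431    ] [ 0.60983569 -0.16059979  0.0431    ] 21.412488998072014
bearing (array([ 0.49318957, -0.01349733,  0.05586205]), np.float64(0.00020247020767470274)) [493.1902509  -13.40097969  56.        ] [493.36676543 -13.62376898  56.        ]
edge [496.29283123   8.08382462  56.        ]
edge [491.72744281 -33.85674274  56.        ]
edge [512.94584907 -14.26808576  56.        ]
edge [471.08922803 -11.69034532  56.        ]
((230.77659606933594, 188.4574432373047), 8.545578002929688) [492.3489978  -13.37884453  54.        ]
```

Call:
{"op": "jog_arm", "data": {"rows": [103,-92,0,0,0.9,103,-92,0,0,0.9,103,-92,0,0,0.9,103,-92,-30,0,0.9,103,-92,-70,0,0.9,103,-92,-100,0,0.9,103,-92,-100,0,0.9,103,-92,-100,0,0.9]}}

```text
time_s: 10.1
eef_pos: [0.4938, -0.0145, 0.0692]
orientation: [1.123, -2.933, -0.001]
wrist_force: [-0.4, -0.6, 0.7]
finger_gap: 0.0772
```

Call:
{"op": "jog_arm", "data": {"rows": [-0.5,0.8,-15,0,0.9,-0.5,0.8,-26,0,0.9,-0.5,0.8,-32,0,0.9,-0.5,0.8,-32,0,0.8,-0.5,0.8,-32,0,0.6,-0.5,0.8,-32,0,0.4,-0.5,0.8,-32,0,0.3,-0.5,0.8,-32,0,0.3], "grip_force": 40}}

```text
time_s: 10.9
eef_pos: [0.4936, -0.0134, 0.0378]
orientation: [-1.12, 2.934, -0.001]
wrist_force: [-0.9, -0.2, 5.5]
finger_gap: 0.0448
```

Call:
{"op": "jog_arm", "data": {"rows": [0,0,0,0,0.3,0,0,0,0,0.3,0,0,2,0,0.3]}}

```text
time_s: 11.2
eef_pos: [0.4932, -0.0132, 0.0393]
orientation: [-1.121, 2.934, -0.0]
wrist_force: [0.5, 0.5, -1.0]
finger_gap: 0.0448
```

Run:
```python
from h import *
im=get_image("scene");s=state();print(s["eef_pos"],s["orientation"],s["wrist_force"],s["finger_gap"])
cv2.imwrite("pics/f9.png",crop(im,240,150,80,75,8))
```

```text
[ 0.49323581 -0.01322303  0.03946584] [-1.12088333e+00  2.93426187e+00 -4.41680691e-04] [-0.8106651  -0.75901221 -1.07695585] 0.0454445282687929
```

View pics/f9.png

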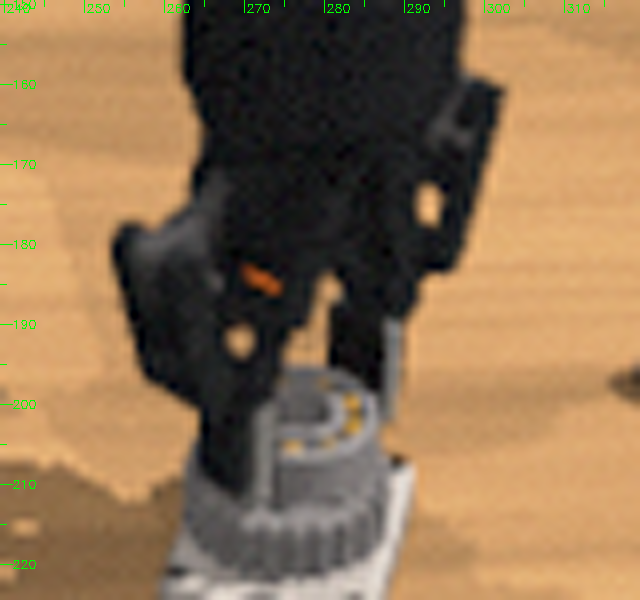

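Call:
{"op": "jog_arm", "data": {"rows": [0,0,20,0,0.3,0,0,50,0,0.3,20,20,65,0,0.3,132,171,65,0,0.3,132,171,65,0,0.3,132,171,65,0,0.3,132,171,65,0,0.3,132,171,65,0,0.3]}}

```text
time_s: 12.05
eef_pos: [0.627, 0.1615, 0.1029]
orientation: [-1.126, 2.932, 0.001]
wrist_force: [0.3, -0.4, -2.0]
finger_gap: 0.045
```

Call:
{"op": "jog_arm", "data": {"rows": [0,0,-10,0,0.3,0,0,-40,0,0.3,0,0,-70,0,0.3,0,0,-85,0,0.3,0,0,-92,0,0.3,0,0,-92,0,0.3,0,0,-92,0,0.3]}}

```text
time_s: 12.75
eef_pos: [0.6253, 0.1573, 0.0126]
orientation: [-1.12, 2.934, -0.0]
wrist_force: [0.5, -0.5, -1.3]
finger_gap: 0.0448
```

Run:
```python
from h import *
im=get_image("scene");s=state();print(s["eef_pos"],s["orientation"],s["wrist_force"],s["finger_gap"])
cv2.imwrite("pics/f10.png",crop(im,310,190,110,90,7))
```

```text
[0.62558848 0.15747118 0.0129542 ] [-1.11958461e+00  2.93355075e+00 -7.09649800e-04] [ 0.14571638  0.45990598 -1.92550239] 0.044547261919445615
```

View pics/f10.png

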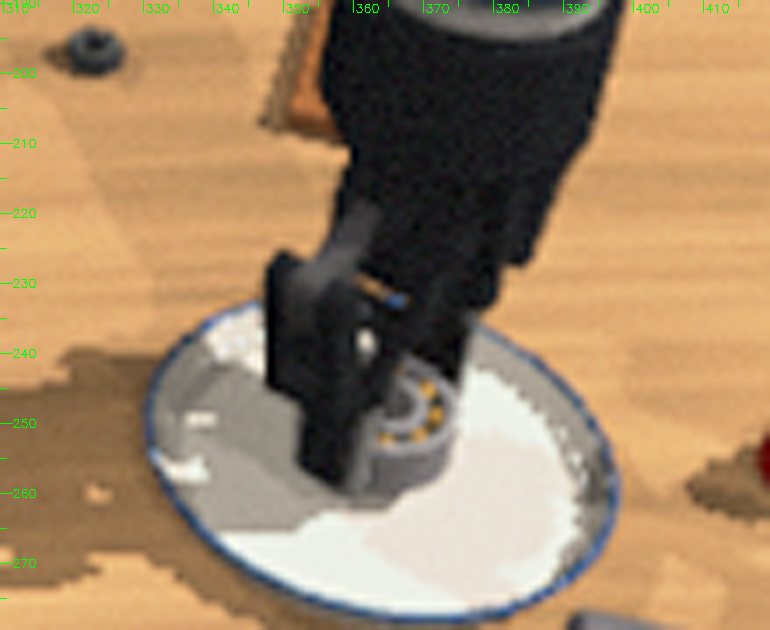

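Call:
{"op": "jog_arm", "data": {"rows": [0,0,-4,0,0.3,0,0,-7,0,0.3,0,0,-8.3,0,0.3,0,0,-8.6,0,0.3,0,0,-8.6,0,0.3]}}

```text
time_s: 13.3
eef_pos: [0.625, 0.1578, 0.0039]
orientation: [-1.121, 2.934, -0.0]
wrist_force: [-2.4, -0.5, 6.1]
finger_gap: 0.0451
```

Contact with the dish floor, Fz up to 6 N. I'll release.

Call:
{"op": "jog_arm", "data": {"rows": [0,0,0,0,0.55,0,0,0,0,0.65,0,0,0,0,0.7,0,0,8,0,0.7,0,0,40,0,0.7,0,0,85,0,0.7,0,0,120,0,0.7,0,0,120,0,0.7]}}

```text
time_s: 14.1
eef_pos: [0.6275, 0.1582, 0.1294]
orientation: [-1.118, 2.926, -0.003]
wrist_force: [0.1, 0.1, 0.3]
finger_gap: 0.0599
```

Call:
{"op": "jog_arm", "data": {"rows": [-190,-60,20,0,0.95,-190,-60,20,0,0.95,-190,-60,20,0,0.95,-190,-60,20,0,0.95,-190,-60,20,0,0.95,-190,-60,20,0,0.95]}}

```text
time_s: 14.7
eef_pos: [0.4347, 0.0976, 0.144]
orientation: [-1.119, 2.933, -0.001]
wrist_force: [0.9, -0.0, -0.4]
finger_gap: 0.081
```

Run:
```python
from h import *
im=get_image("scene");t=get_image("top");s=state();print(s["eef_pos"],s["orientation"],s["wrist_force"],s["finger_gap"])
cv2.imwrite("pics/t11.png",t);cv2.imwrite("pics/s11.png",im)
cv2.imwrite("pics/f11.png",np.hstack([crop(t,205,160,50,60,8),crop(im,250,180,50,60,8)]))
cv2.imwrite("pics/f11b.png",np.hstack([crop(t,118,95,75,80,5),crop(im,325,220,80,80,5)]))
```

```text
[0.43612805 0.0978767  0.14350586] [-1.12028007e+00  2.93366067e+00 -6.06207856e-04] [ 0.89718789  0.25969963 -0.30551283] 0.0812282027326278
```

View pics/f11.png

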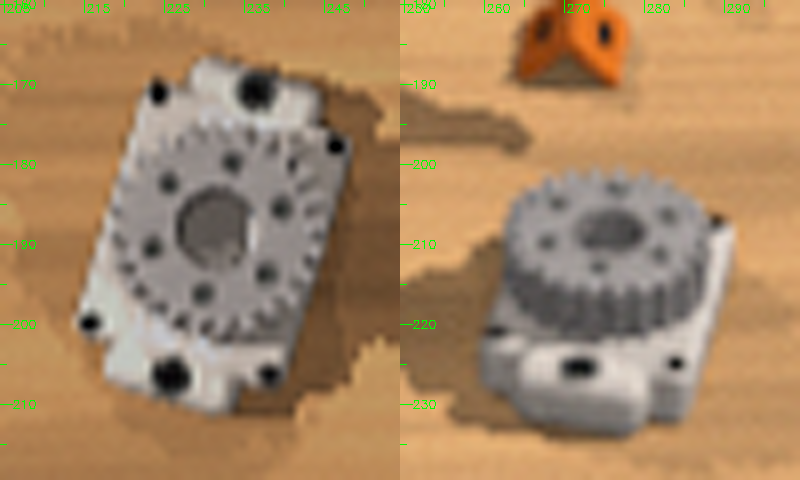

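View pics/f11b.png

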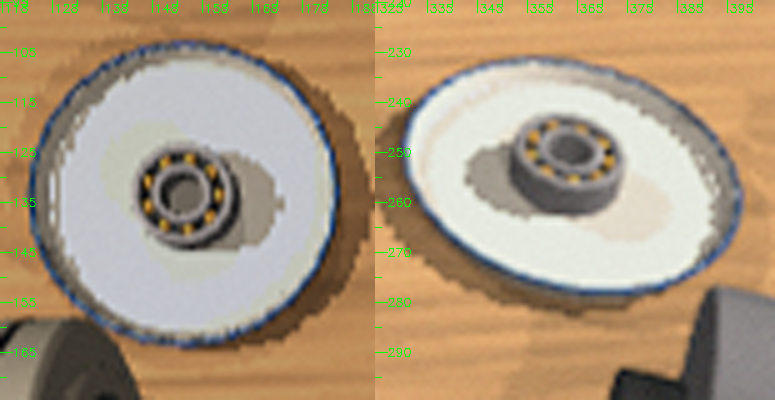

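Run:
```python
from h import *
def tp(u,v,x0,y0,k): return np.array((x0+u/k-.5,y0+v/k-.5))
p,q=tp(217.5,228,205,160,8),tp(208,228.7,250,180,8)
print("gear",tri(p,q),onz("top",p,.038)*1e3,onz("scene",q,.038)*1e3)
top=[(159,93),(336,147),(270,376),(90,323)]
Q=np.array([onz("top",tp(*a,205,160,8),.02) for a in top])*1e3
print("cover corner holes",Q.round(1).tolist(),Q.mean(0))
# order scene: holes visible
a,b=onz("top",tp(256,91,205,160,8),.02)*1e3,onz("top",tp(171,376,205,160,8),.02)*1e3
print("lug holes",a,b,(a+b)/2,np.degrees(np.arctan2(*(a-b)[1::-1])),np.linalg.norm(a-b))
print("long side angles",[np.degrees(np.arctan2(*(Q[i]-Q[j])[1::-1])) for i,j in((0,3),(1,2))])
print("lug near z",tri(tp(256,91,205,160,8),tp(178,367,250,180,8)))
```

```text
gear (array([ 0.49449153, -0.01495481,  0.03822613]), np.float64(0.00010467086921350994)) [494.51433884 -14.89616215  38.        ] [494.1985457 -14.9677476  38.       ]
cover corner holes [[534.4, 1.5, 20.0], [518.2, -48.1, 20.0], [454.0, -28.4, 20.0], [469.8, 21.8, 20.0]] [494.08065836 -13.31878798  20.        ]
lug holes [534.44449699 -25.87353471  20.        ] [454.5249058   -0.65873491  20.        ] [494.48470139 -13.26613481  20.        ] -17.510595530384183 83.80290678714044
long side angles [np.float64(-17.47897651219953), np.float64(-17.107433589349448)]
lug near z (array([ 0.53436622, -0.02637254,  0.0202138 ]), np.float64(0.0009963905207863377))
```

Call:
{"op": "jog_arm", "data": {"rows": [58.4,-112.8,0,0,1,58.4,-112.8,0,0,1,58.4,-112.8,0,0,1,58.4,-112.8,-30,0,1,58.4,-112.8,-70,0,1,58.4,-112.8,-98,0,1,58.4,-112.8,-98,0,1,58.4,-112.8,-98,0,1], "grip_force": 50}}

```text
time_s: 15.6
eef_pos: [0.4942, -0.015, 0.0451]
orientation: [1.121, -2.934, -0.001]
wrist_force: [0.5, -0.7, 0.7]
finger_gap: 0.0853
```

Call:
{"op": "jog_arm", "data": {"rows": [0.2,0,-15,0,1,0.2,0,-26,0,1,0.2,0,-28.5,0,1,0.2,0,-28.5,0,0.8,0.2,0,-28.5,0,0.6,0.2,0,-28.5,0,0.5,0.2,0,-28.5,0,0.5,0.2,0,-28.5,0,0.5]}}

```text
time_s: 16.4
eef_pos: [0.4943, -0.0152, 0.018]
orientation: [-1.12, 2.933, -0.002]
wrist_force: [-2.2, 0.2, 6.7]
finger_gap: 0.058
```

Call:
{"op": "jog_arm", "data": {"rows": [0,0,0,0,0.5,0,0,0,0,0.5,0,0,3,0,0.5,0,0,3,0,0.5]}}

```text
time_s: 16.8
eef_pos: [0.4939, -0.015, 0.0203]
orientation: [-1.121, 2.934, -0.001]
wrist_force: [-0.7, -0.3, -2.2]
finger_gap: 0.0579
```

Run:
```python
from h import *
im=get_image("scene");s=state();print(s["eef_pos"],s["orientation"],s["wrist_force"],s["finger_gap"])
cv2.imwrite("pics/f12.png",crop(im,240,165,80,75,8))
```

```text
[ 0.49376037 -0.01502058  0.02005296] [-1.12075081e+00  2.93445932e+00 -2.91778395e-04] [-0.5712106   0.65838584 -2.76293648] 0.05803832585360768
```

View pics/f12.png

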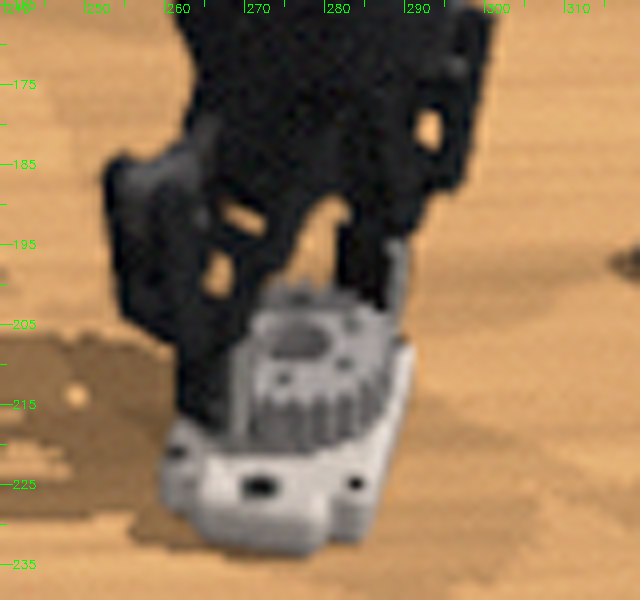

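Call:
{"op": "jog_arm", "data": {"rows": [0,0,20,0,0.5,0,0,50,0,0.5,-59.6,246.6,70,0,0.5,-59.6,246.6,70,0,0.5,-59.6,246.6,70,0,0.5,-59.6,246.6,70,0,0.5,-59.6,246.6,70,0,0.5,-59.6,246.6,70,0,0.5]}}

```text
time_s: 17.65
eef_pos: [0.4324, 0.2361, 0.0901]
orientation: [-1.129, 2.931, 0.002]
wrist_force: [-0.1, -0.5, -2.4]
finger_gap: 0.0577
```

Call:
{"op": "jog_arm", "data": {"rows": [0,0,0,0,0.5,0,0,0,0,0.5]}}

```text
time_s: 17.85
eef_pos: [0.434, 0.231, 0.0895]
orientation: [1.121, -2.934, 0.001]
wrist_force: [0.2, -0.5, -1.6]
finger_gap: 0.0581
```

Run:
```python
from h import *
im=get_image("scene");t=get_image("top");s=state();print(s["eef_pos"],s["orientation"],s["wrist_force"],s["finger_gap"])
cv2.imwrite("pics/f13.png",np.hstack([crop(im,335,130,70,85,7)]))
```

```text
[0.43433318 0.23039491 0.0894972 ] [ 1.11812860e+00 -2.93530093e+00  3.09128087e-04] [-0.05304858 -0.07909182 -2.35586831] 0.057935071102157336
```

View pics/f13.png

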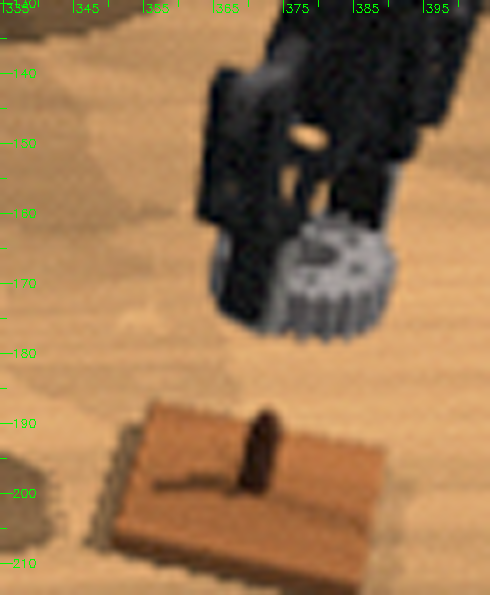

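Run:
```python
from h import *
print(proj("scene",[.4343,.2304,.1104]),onz("scene",(379.9,165.2),.1104),proj("scene",[.4343,.2304,.0924]),state()["eef_pos"])
im=get_image("scene");cv2.imwrite("pics/f13b.png",crop(im,360,150,40,35,18))
```

```text
[377.52901121 165.3195494 ] [0.43401091 0.23621148 0.1104    ] [376.10881582 171.74229208] [0.43433318 0.23039491 0.0894972 ]
```

View pics/f13b.png

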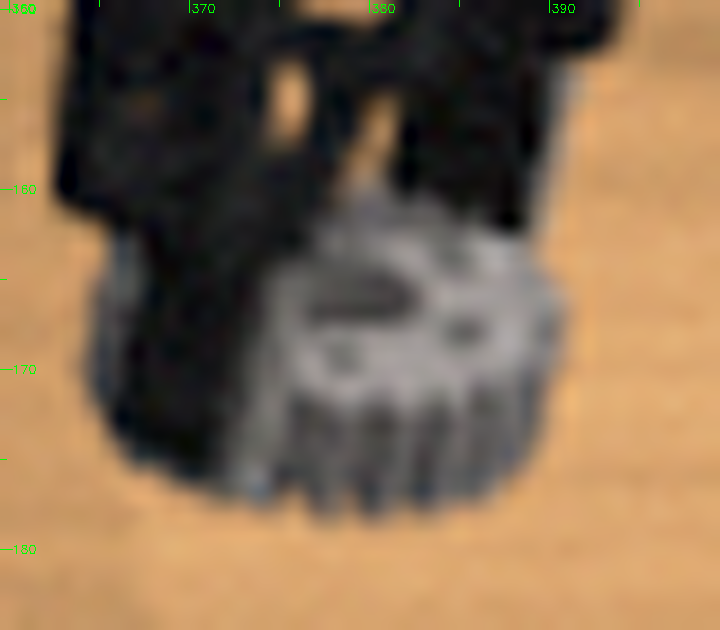

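Call:
{"op": "jog_arm", "data": {"rows": [0,1,-10,0,0.5,0,1,-25,0,0.5,0,1,-38,0,0.5,0,1,-38,0,0.5]}}

```text
time_s: 18.4
eef_pos: [0.4331, 0.2315, 0.0497]
orientation: [1.118, -2.932, -0.0]
wrist_force: [-0.1, -0.0, -2.2]
finger_gap: 0.058
```

Run:
```python
from h import *
im=get_image("scene");s=state();print(s["eef_pos"],s["wrist_force"])
cv2.imwrite("pics/f14.png",crop(im,350,160,50,50,12))
```

```text
[0.43357208 0.23182262 0.05071994] [ 1.00157362  0.87308293 -1.83678375]
```

View pics/f14.png

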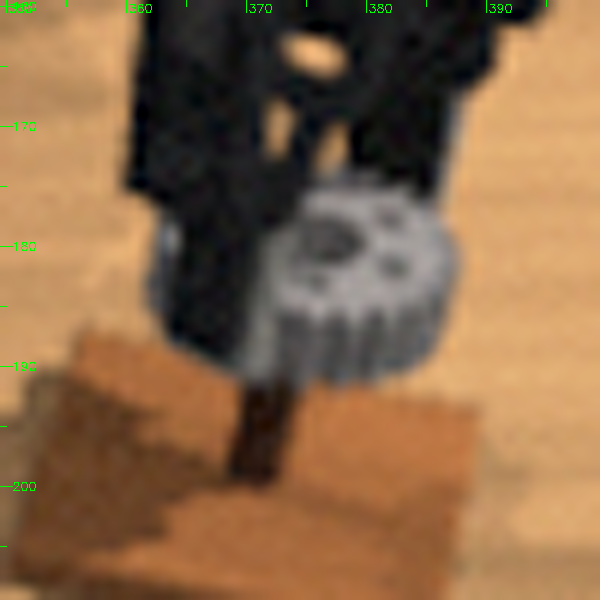

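Call:
{"op": "jog_arm", "data": {"rows": [0.3,0,-6,0,0.5,0.3,0,-12,0,0.5,0.3,0,-18,0,0.5,0.3,0,-18,0,0.5]}}

```text
time_s: 18.85
eef_pos: [0.4339, 0.2324, 0.033]
orientation: [1.12, -2.934, -0.0]
wrist_force: [0.7, 0.5, -2.1]
finger_gap: 0.058
```

Run:
```python
from h import *
im=get_image("scene");s=state();print(s["eef_pos"],s["wrist_force"])
cv2.imwrite("pics/f15.png",crop(im,350,165,50,50,12))
```

```text
[0.43406908 0.23250295 0.03335446] [-0.51384623 -0.54423834 -1.5930568 ]
```

View pics/f15.png

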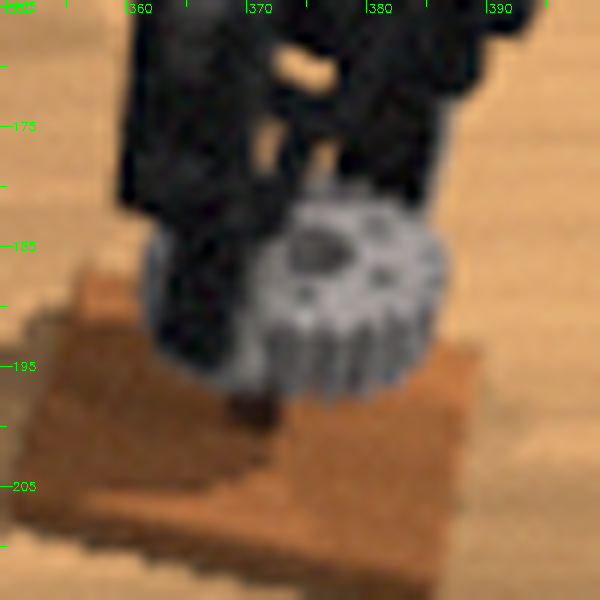

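Call:
{"op": "jog_arm", "data": {"rows": [0.2,-0.8,-8,0,0.5,0.2,-0.8,-15,0,0.5,0.2,-0.8,-21,0,0.5,0.2,-0.8,-24,0,0.5,0.2,-0.8,-25,0,0.5,0.2,-0.8,-25,0,0.5]}}

```text
time_s: 19.5
eef_pos: [0.4345, 0.2318, 0.0086]
orientation: [1.121, -2.935, -0.0]
wrist_force: [0.4, 0.5, -3.7]
finger_gap: 0.0579
```

Call:
{"op": "jog_arm", "data": {"rows": [0,0,-0.7,0,0.5,0,0,-1.2,0,0.5,0,0,-1.2,0,0.5]}}

```text
time_s: 19.8
eef_pos: [0.4348, 0.2319, 0.0081]
orientation: [-1.121, 2.934, -0.0]
wrist_force: [-1.2, -0.3, 4.4]
finger_gap: 0.0579
```

Call:
{"op": "jog_arm", "data": {"rows": [0,0,0,0,0.75,0,0,0,0,0.85,0,0,0,0,0.95,0,0,15,0,1,0,0,50,0,1,0,0,95,0,1,0,0,130,0,1,0,0,130,0,1]}}

```text
time_s: 20.6
eef_pos: [0.4367, 0.2326, 0.142]
orientation: [-1.118, 2.927, -0.001]
wrist_force: [1.9, 0.6, -0.4]
finger_gap: 0.0852
```

Call:
{"op": "jog_arm", "data": {"rows": [-10,-100,0,-59,1,-10,-100,0,-59,1,-10,-100,0,-59,1,-10,-100,0,-59,1,-10,-100,0,-59,1,-10,-100,0,-59,1,-10,-100,0,-59,1,-10,-100,0,-59,1]}}

```text
time_s: 21.4
eef_pos: [0.4243, 0.1317, 0.1368]
orientation: [-0.473, -3.105, 0.0]
wrist_force: [0.4, -0.3, 0.5]
finger_gap: 0.0855
```

Run:
```python
from h import *
im=get_image("scene");t=get_image("top");s=state();print(s["eef_pos"],s["orientation"],s["wrist_force"],s["finger_gap"])
cv2.imwrite("pics/t16.png",t);cv2.imwrite("pics/s16.png",im)
cv2.imwrite("pics/f16.png",np.hstack([crop(t,205,160,50,60,8),crop(im,250,180,50,60,8)]))
cv2.imwrite("pics/f16b.png",np.hstack([crop(t,92,184,66,66,6),crop(im,342,170,58,66,6)]))
```

```text
[0.4243408  0.13178524 0.13703536] [-4.63467318e-01 -3.10654165e+00  2.50225369e-04] [ 0.81944499 -0.98684897  0.1769937 ] 0.08553361266939978
```

View pics/f16.png

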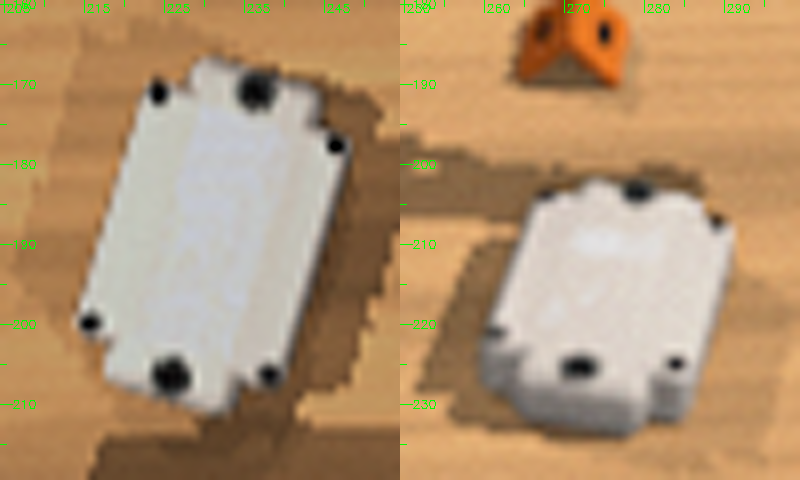

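View pics/f16b.png

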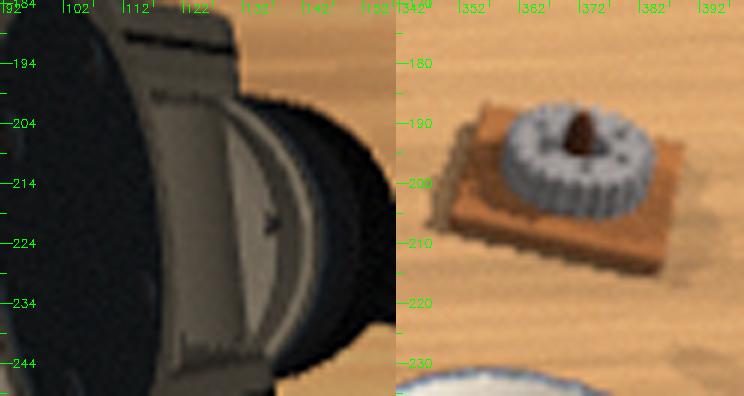

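Run:
```python
from h import *
def tp(u,v,x0,y0,k): return np.array((x0+u/k-.5,y0+v/k-.5))
top=[(159,93),(336,147),(270,376),(90,323),(256,91),(171,376)]
# scene: down=+x,right=+y
sc=[(276,363),(96,333),(145,195),(317,222),(178,367),(237,191)]
Q=[]
for a,b in zip(top,sc):
    p,e=tri(tp(*a,205,160,8),tp(*b,250,180,8));Q.append(p*1e3);print((p*1e3).round(1),round(e*1e3,1))
Q=np.array(Q);print(Q[:4].mean(0),Q[4:].mean(0))
```

```text
[534.3   1.2  20.5] 0.5
[518.1 -48.5  20.1] 0.7
[453.9 -28.8  20.1] 0.8
[469.8  21.4  20.3] 0.7
[534.4 -26.4  20.2] 1.0
[454.5  -1.   21.1] 0.6
[494.02339369 -13.66834689  20.24703239] [494.41246912 -13.70123926  20.65176011]
```

Call:
{"op": "jog_arm", "data": {"rows": [70,-145,0,-0.4,1,70,-145,0,-0.4,1,70,-145,0,-0.4,1,70,-145,0,-0.4,1,70,-145,-30,-0.4,1,70,-145,-70,-0.4,1,70,-145,-97,-0.4,1,70,-145,-97,-0.4,1], "grip_force": 60}}

```text
time_s: 22.3
eef_pos: [0.492, -0.0125, 0.0374]
orientation: [-0.476, -3.099, -0.001]
wrist_force: [0.1, 0.9, 0.1]
finger_gap: 0.0854
```

Call:
{"op": "jog_arm", "data": {"rows": [0,0,0,0,1,0,0,0,0,1]}}

```text
time_s: 22.5
eef_pos: [0.4955, -0.0132, 0.042]
orientation: [0.478, 3.103, -0.0]
wrist_force: [-0.1, 0.5, -0.1]
finger_gap: 0.0856
```

Call:
{"op": "jog_arm", "data": {"rows": [-1,-0.3,-20,0,1,-1,-0.3,-34,0,1,-1,-0.3,-40.5,0,1,-1,-0.3,-40.5,0,1,-1,-0.3,-40.5,0,0.85,-1,-0.3,-40.5,0,0.65,-1,-0.3,-40.5,0,0.5,-1,-0.3,-40.5,0,0.5]}}

```text
time_s: 23.3
eef_pos: [0.4942, -0.0137, 0.0013]
orientation: [0.48, 3.103, -0.0]
wrist_force: [-2.1, 0.3, 9.3]
finger_gap: 0.061
```

Call:
{"op": "jog_arm", "data": {"rows": [0,0,0,0,0.5,0,0,0,0,0.5,0,0,5,0,0.5,0,0,5,0,0.5]}}

```text
time_s: 23.7
eef_pos: [0.494, -0.0136, 0.0059]
orientation: [0.48, 3.103, -0.0]
wrist_force: [-0.7, 1.1, -2.6]
finger_gap: 0.0605
```

Run:
```python
from h import *
im=get_image("scene");s=state();print(s["eef_pos"],s["orientation"],s["wrist_force"],s["finger_gap"])
cv2.imwrite("pics/f17.png",crop(im,240,165,80,75,8))
```

```text
[ 0.49382138 -0.01356407  0.00550178] [ 4.80245752e-01  3.10381608e+00 -2.78400354e-05] [ 1.0639049   0.26663142 -2.34025225] 0.059832431587025676
```

View pics/f17.png

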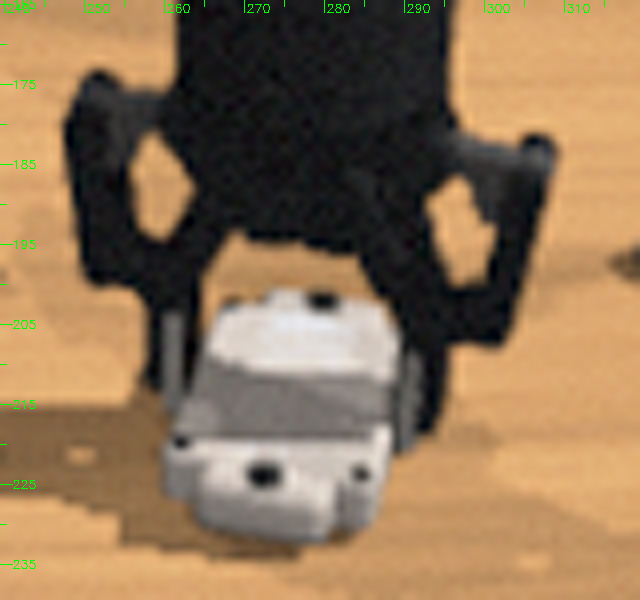

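Call:
{"op": "jog_arm", "data": {"rows": [0,0,20,0,0.5,0,0,50,0,0.5,-79.7,-253.8,75,49.7,0.5,-79.7,-253.8,75,49.7,0.5,-79.7,-253.8,75,49.7,0.5,-79.7,-253.8,75,49.7,0.5,-79.7,-253.8,75,49.7,0.5,-79.7,-253.8,75,49.7,0.5]}}

```text
time_s: 24.55
eef_pos: [0.415, -0.2634, 0.0796]
orientation: [-0.751, 3.051, 0.0]
wrist_force: [0.5, -0.2, -2.0]
finger_gap: 0.0606
```

Run:
```python
from h import *
t=cv2.imread("pics/t16.png")
t=cv2.imread("pics/top0.png")
lab=cv2.cvtColor(t,cv2.COLOR_BGR2LAB).astype(float)
# radial edge lines: for each side sample normal profiles of brightness
g=cv2.GaussianBlur(t,(0,0),1.0).astype(float)
C=[np.array(p) for p in((344.5,189.1),(373.9,233.5),(342.1,255.1),(311.9,210.5))]
import itertools
lines=[]
for i in range(4):
    a,b=C[i],C[(i+1)%4];d=(b-a)/np.linalg.norm(b-a);n=np.array([d[1],-d[0]])  # outward?
    cen=sum(C)/4
    if np.dot(n,(a+b)/2-cen)<0:n=-n
    pts=[]
    for f in np.linspace(.1,.9,30):
        p=a+(b-a)*f; s=np.arange(-4,4.01,.1)
        xs=(p[0]+s*n[0]).astype(np.float32)[None];ys=(p[1]+s*n[1]).astype(np.float32)[None]
        v=cv2.remap(g.astype(np.float32),xs,ys,1)[0]@np.array([0,0,1.]) 
        k=np.argmin(v) # dark border
        pts.append(p+s[k]*n)
    pts=np.array(pts,np.float32);l=cv2.fitLine(pts,cv2.DIST_HUBER,0,.01,.01).ravel();lines.append(l);
    print(i,np.median((pts-a)@n).round(2))
def X(l,m):
    A=np.array([[l[0],-m[0]],[l[1],-m[1]]]);t=np.linalg.solve(A,m[2:]-l[2:]);return l[2:]+t[0]*l[:2]
K=[X(lines[i-1],lines[i]) for i in range(4)]
Q=np.array([onz("top",k,.006) for k in K])*1e3
print(np.array(K).round(1).tolist(),Q.round(1).tolist(),Q.mean(0),[(np.degrees(np.arctan2(*(Q[i]-Q[i-1])[1::-1]))%90).round(1) for i in range(4)],[np.linalg.norm(Q[i]-Q[i-1]).round(1) for i in range(4)])
im=get_image("scene");s=state();print(s["eef_pos"],s["orientation"],s["wrist_force"],s["finger_gap"])
```

```text
0 -0.1
1 0.25
2 0.7
3 1.7
[[343.20001220703125, 187.3000030517578], [373.79998779296875, 233.5], [341.5, 256.1000061035156], [310.79998779296875, 209.60000610351562]] [[493.8, -270.6, 6.0], [386.4, -337.3, 6.0], [336.8, -261.0, 6.0], [444.0, -194.1, 6.0]] [ 415.22465175 -265.73572918    6.        ] [np.float64(33.1), np.float64(31.9), np.float64(33.0), np.float64(32.0)] [np.float64(91.3), np.float64(126.4), np.float64(91.0), np.float64(126.4)]
[ 0.41426523 -0.2695724   0.08029457] [ 0.76874555 -3.04536322  0.00668595] [ 1.21252048 -7.48389508 -0.38845221] 0.06048454755141114
```

Call:
{"op": "jog_arm", "data": {"rows": [0,0,0,0,0.5,0,0,0,0,0.5]}}

```text
time_s: 24.8
eef_pos: [0.4155, -0.2617, 0.0792]
orientation: [0.738, -3.053, -0.002]
wrist_force: [-0.2, 0.8, -2.4]
finger_gap: 0.0606
```

Run:
```python
from h import *
im=get_image("scene");t=get_image("top");s=state();print(s["eef_pos"],s["orientation"],s["wrist_force"],s["finger_gap"])
p=s["orientation"];print("yaw",(2*np.degrees(np.arctan2(p[1],p[0]))-90)%180)
cv2.imwrite("pics/f18.png",crop(im,70,110,150,115,5))
cv2.imwrite("pics/t18.png",t)
```

```text
[ 0.41594144 -0.26086717  0.07926145] [ 7.42058498e-01 -3.05242884e+00 -1.16890215e-03] [ 0.00799154 -0.65394273 -2.98694989] 0.06071567238093783
yaw 117.32757871526451
```

View pics/f18.png

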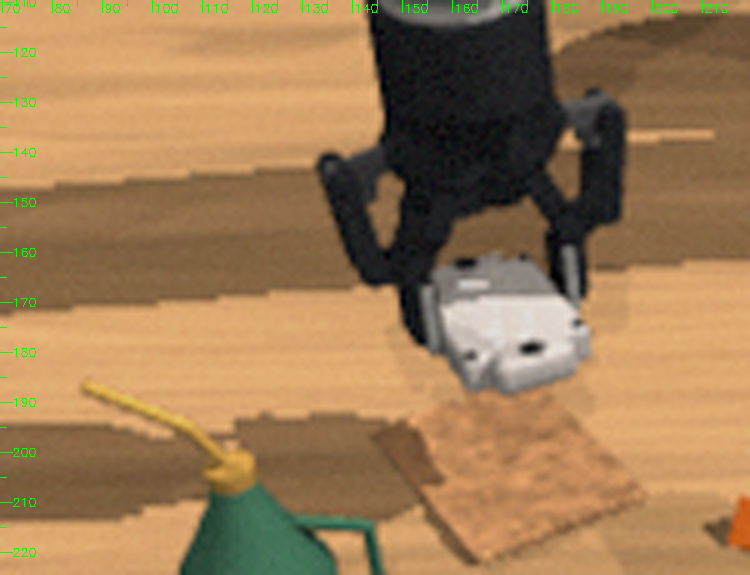

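View pics/t18.png

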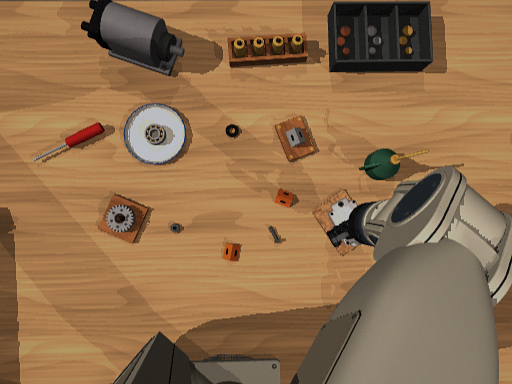

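Call:
{"op": "jog_arm", "data": {"rows": [-0.9,-5.6,0,5,0.5,-0.9,-5.6,-15,5,0.5,-0.9,-5.6,-35,5,0.5,-0.9,-5.6,-50,5,0.5,-0.9,-5.6,-60,5,0.5,-0.9,-5.6,-60,5,0.5,-0.9,-5.6,-60,5,0.5,-0.9,-5.6,-60,5,0.5]}}

```text
time_s: 25.7
eef_pos: [0.4155, -0.2677, 0.0202]
orientation: [-0.875, 3.017, -0.002]
wrist_force: [0.1, 0.3, -1.3]
finger_gap: 0.06
```

Run:
```python
from h import *
im=get_image("scene");s=state();print(s["eef_pos"],s["orientation"],s["wrist_force"],s["finger_gap"])
p=s["orientation"];print("yaw",(2*np.degrees(np.arctan2(p[1],p[0]))-90)%180)
cv2.imwrite("pics/f19.png",crop(im,130,155,80,75,9))
```

```text
[ 0.41545652 -0.26772768  0.02019711] [-8.74600034e-01  3.01665845e+00 -1.75355059e-03] [ 1.11803009  0.54256652 -2.08170683] 0.06073221069311499
yaw 122.33622663009785
```

View pics/f19.png

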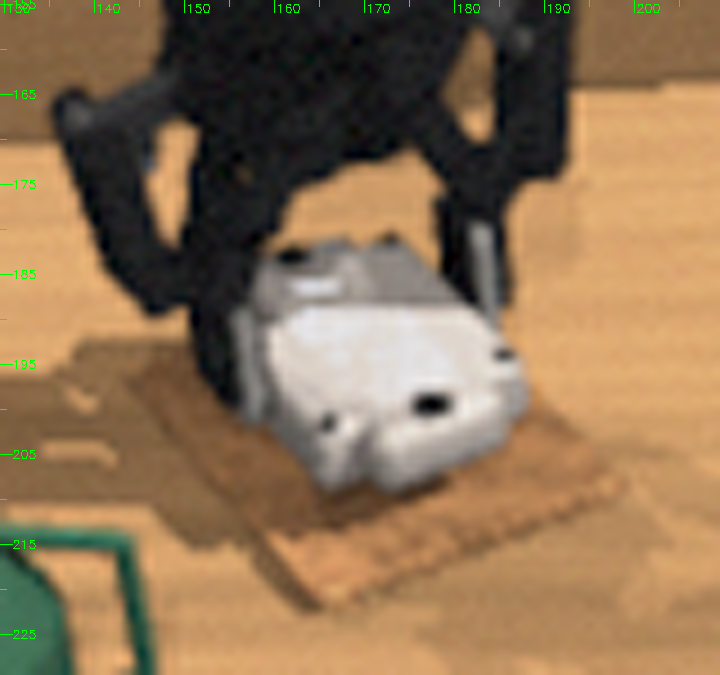

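Call:
{"op": "jog_arm", "data": {"rows": [-0.4,0.8,-5,0,0.5,-0.4,0.8,-9,0,0.5,-0.4,0.8,-12,0,0.5,-0.4,0.8,-13,0,0.5,-0.4,0.8,-13,0,0.5,-0.4,0.8,-13,0,0.5]}}

```text
time_s: 26.35
eef_pos: [0.4145, -0.2667, 0.0074]
orientation: [-0.874, 3.017, -0.001]
wrist_force: [-4.3, 3.0, 14.7]
finger_gap: 0.0604
```

Call:
{"op": "jog_arm", "data": {"rows": [0,0,0.6,0,0.5,0,0,0.6,0,0.8,0,0,0.6,0,1,0,0,0.6,0,1,0,0,15,0,1,0,0,55,0,1,0,0,100,0,1,0,0,130,0,1]}}

```text
time_s: 27.15
eef_pos: [0.415, -0.2671, 0.1391]
orientation: [-0.874, 3.016, -0.003]
wrist_force: [1.3, -0.9, 0.4]
finger_gap: 0.0853
```

Call:
{"op": "jog_arm", "data": {"rows": [-30,200,30,0,1,-30,200,30,0,1,-30,200,30,0,1,-30,200,30,0,1,-30,200,30,0,1,-30,200,30,0,1,-30,200,30,0,1]}}

```text
time_s: 27.85
eef_pos: [0.385, -0.0674, 0.1664]
orientation: [-0.875, 3.017, -0.001]
wrist_force: [-0.2, -0.4, -0.0]
finger_gap: 0.0854
```

Run:
```python
from h import *
im=get_image("scene");t=get_image("top");s=state();print(s["eef_pos"],s["wrist_force"],s["time_s"])
cv2.imwrite("pics/t20.png",t);cv2.imwrite("pics/s20.png",im)
cv2.imwrite("pics/f20.png",np.hstack([crop(t,304,182,76,80,5),crop(im,138,165,80,80,5)]))
```

```text
[ 0.38487257 -0.06781055  0.16613285] [-1.72572649 -0.68897922  0.34122528] 27.95
```

View pics/f20.png

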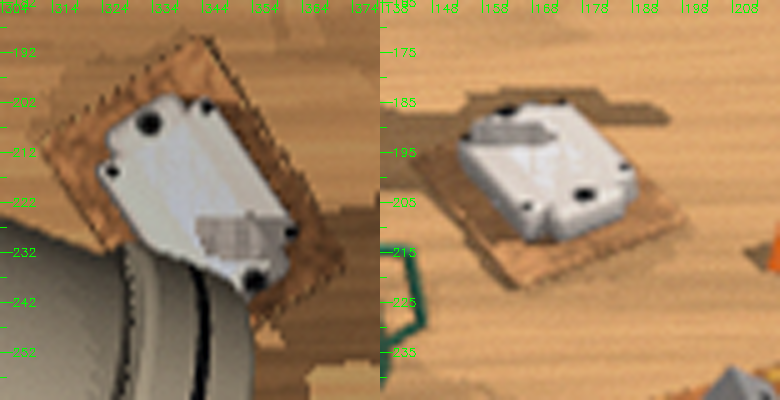

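View pics/t20.png

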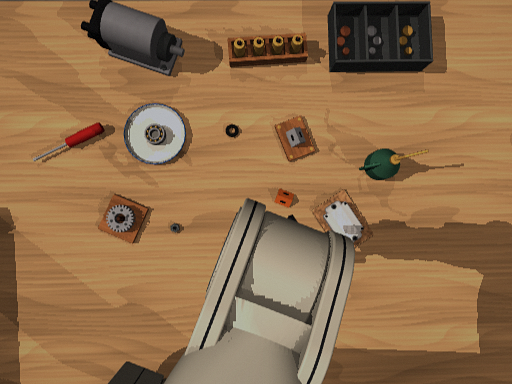

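View pics/s20.png

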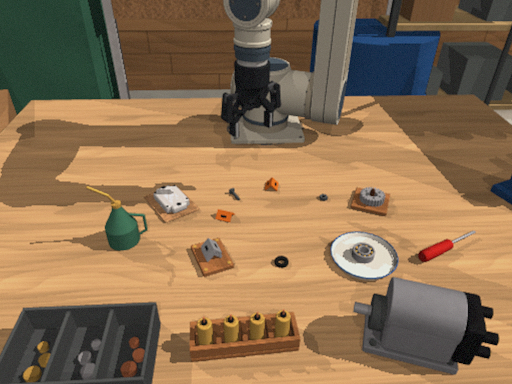

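Everything stands as intended. I'll move the arm aside for an unobstructed final measurement of all four placements.

Call:
{"op": "jog_arm", "data": {"rows": [-20,180,40,0,1,-20,180,40,0,1,-20,180,40,0,1,-20,180,40,0,1,-20,180,40,0,1,-20,180,40,0,1,-20,180,40,0,1]}}

```text
time_s: 28.65
eef_pos: [0.3649, 0.1122, 0.2059]
orientation: [0.872, -3.017, 0.0]
wrist_force: [-0.1, 0.3, 0.0]
finger_gap: 0.0853
```

Run:
```python
from h import *
im=get_image("scene");t=get_image("top");s=state();print(s["eef_pos"],s["wrist_force"],s["time_s"])
cv2.imwrite("pics/t21.png",t);cv2.imwrite("pics/s21.png",im)
cv2.imwrite("pics/f21.png",np.hstack([crop(t,304,184,76,76,6),crop(im,140,172,56,76,6)]))
cv2.imwrite("pics/f21b.png",np.hstack([crop(t,282,122,30,35,11),crop(im,197,232,30,35,11)]))
```

```text
[0.36487093 0.11204012 0.20604927] [-0.56780725 -0.09960047 -0.05660912] 28.75
```

View pics/f21.png

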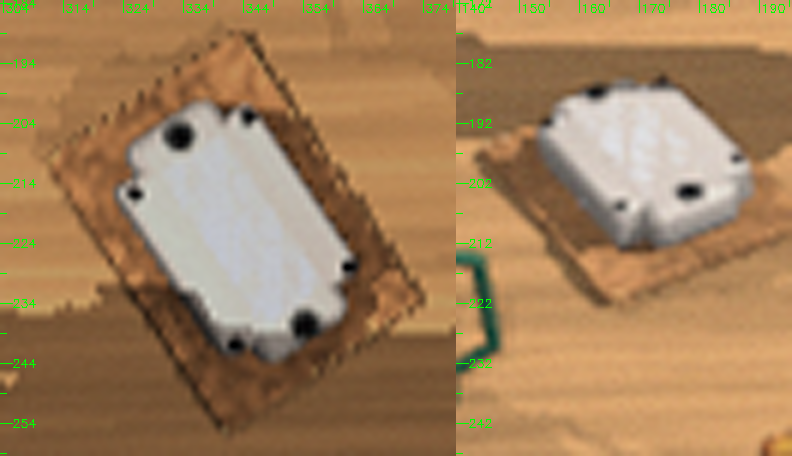

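View pics/f21b.png

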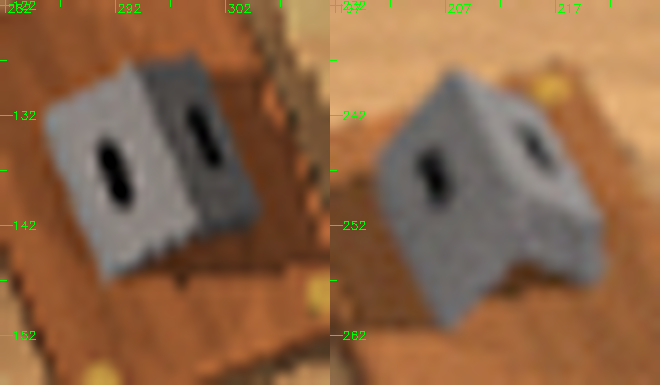

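Run:
```python
from h import *
def tp(u,v): return np.array((304+u/6-.5,184+v/6-.5))
def ang(d): return np.degrees(np.arctan2(d[1],d[0]))
H=np.array([onz("top",tp(*p),.026) for p in((135,194),(248,117),(349,267),(236,344))])*1e3
L=np.array([onz("top",tp(*p),.026) for p in((179,136),(305,325))])*1e3
K=np.array([onz("top",tp(*p),.006) for p in((248,36),(422,298),(226,430),(52,160))])*1e3
print("cover",H.mean(0),L.mean(0),ang(L[0]-L[1]),ang(H[0]-H[3]),ang(H[1]-H[2]))
print("cork",K.mean(0),ang(K[0]-K[1]),ang(K[3]-K[2]),[np.linalg.norm(K[i]-K[i-1]).round(1) for i in range(4)])
sc=lambda u,v:np.array((140+u/6-.5,172+v/6-.5))
for a,b in (((179,136),(233,191)),((248,117),(165,206)),((305,325),(140,92)),((135,194),(280,157))): print((tri(tp(*a),sc(*b))[0]*1e3).round(1))
```

```text
cover [ 414.70431806 -263.99312189   26.        ] [ 414.70714949 -263.93807998   26.        ] 32.12840206322636 32.46835241877134 32.325023353266275
cork [ 414.3390131  -267.29216393    6.        ] 31.906070220268273 31.352283481119947 [np.float64(89.7), np.float64(119.5), np.float64(90.9), np.float64(121.4)]
[ 450.3 -241.9   26.5]
[ 456.9 -268.2   25.1]
[ 379.1 -286.7   26.2]
[ 429.  -224.7   27. ]
```

Run:
```python
from h import *
t=cv2.imread("pics/t21.png");s=cv2.imread("pics/s21.png")
cv2.imwrite("pics/g1.png",crop(t,305,184,75,75,8))
cv2.imwrite("pics/g2.png",crop(s,138,175,70,55,11))
```

```text
(no output)
```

View pics/g1.png

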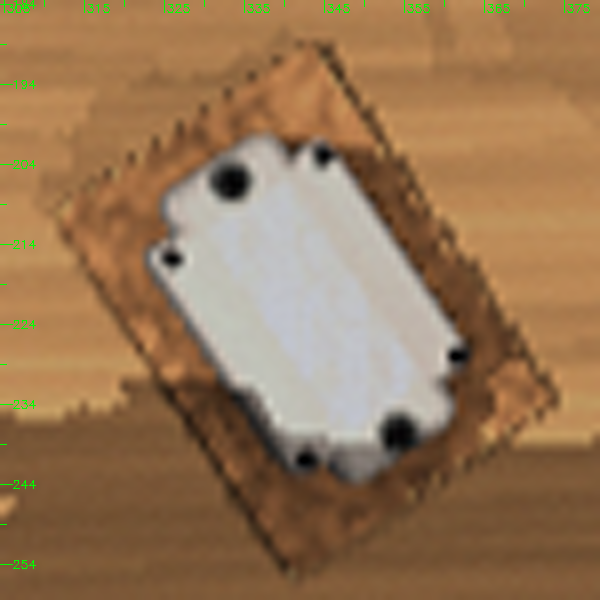

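View pics/g2.png

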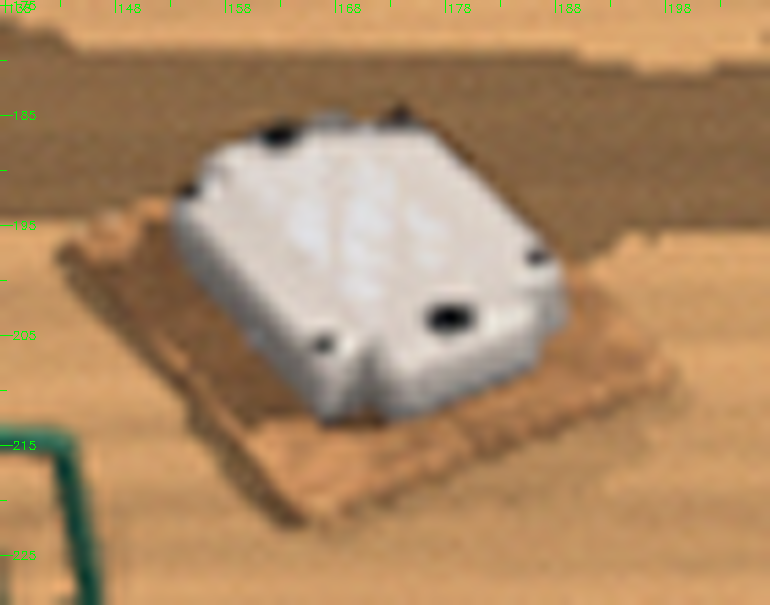

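Run:
```python
from h import *
S=lambda u,v:np.array((138+u/11-.5,175+v/11-.5)); T=lambda u,v:np.array((305+u/8-.5,184+v/8-.5))
def line(n,f,p,q,z,c):
    a,b=onz(n,f(*p),z)[:2]*1e3,onz(n,f(*q),z)[:2]*1e3;d=(b-a)/np.linalg.norm(b-a)
    return round(float(abs(d[0]*(c-a)[1]-d[1]*(c-a)[0])),1),round(np.degrees(np.arctan2(d[1],d[0]))%90,1)
hs=[onz("scene",S(*p),.026)[:2]*1e3 for p in((450,318),(280,135))];hs2=[onz("scene",S(*p),.026)[:2]*1e3 for p in((323,343),(538,257),(188,188),(400,115))]
c=np.mean(hs,0);print("cover scene",c,np.mean(hs2,0))
c=(c+np.mean(hs2,0))/2
print("front(62)",line("scene",S,(310,508),(668,375),.006,c),"left(45)",line("scene",S,(85,255),(300,500),.006,c))
ht=[onz("top",T(*p),.026)[:2]*1e3 for p in((231,181),(399,433))];c2=np.mean(ht,0);print("cover top",c2)
for nm,p,q in(("upleft +x(62)",(58,210),(320,43)),("upright -y(45)",(330,48),(552,400)),("lowright -x(62)",(552,402),(292,575)),("lowleft +y(45)",(58,215),(285,565))):
    print(nm,line("top",T,p,q,.006,c2),line("top",T,p,q,.0,c2))
```

```text
cover scene [ 414.13255072 -264.53160093] [ 413.97394618 -264.67784404]
front(62) (61.9, np.float64(30.1)) left(45) (45.7, np.float64(32.9))
cover top [ 414.79812019 -264.0353187 ]
upleft +x(62) (59.6, np.float64(31.1)) (59.1, np.float64(31.1))
upright -y(45) (48.1, np.float64(30.5)) (49.7, np.float64(30.5))
lowright -x(62) (62.8, np.float64(31.7)) (64.1, np.float64(31.7))
lowleft +y(45) (43.5, np.float64(31.5)) (42.6, np.float64(31.5))
```

Run:
```python
from h import *
t=cv2.imread("pics/t21.png");s=cv2.imread("pics/s21.png")
cv2.imwrite("pics/g3.png",np.hstack([crop(t,96,190,50,55,8),crop(s,346,175,50,55,8)]))
cv2.imwrite("pics/g4.png",t)
```

```text
(no output)
```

View pics/g3.png

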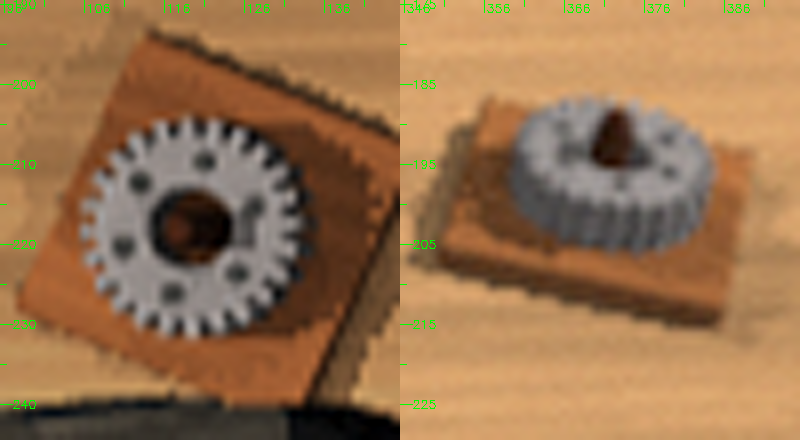

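Run:
```python
from h import *
f=lambda x0,y0:(lambda u,v:np.array((x0+u/8-.5,y0+v/8-.5)))
T,S=f(96,190),f(346,175)
# top: ellipse of outline extents; scene: top face extents
print((tri(T(191,227),S(612-400,148))[0]*1e3).round(1))
# hole pairs top(+x up,+y left) vs scene
for a,b in(((205,160),(622-400,183)),((173,293),(600-400,117)),):print((tri(T(*a),S(*b))[0]*1e3).round(1))
for a,b in(((255,205),(568-400,155)),((123,246),(669-400,139)),((140,183),(670-400,172))):print((tri(T(*a),S(*b))[0]*1e3).round(1))
print(finish_job())
```

```text
[433.8 232.5  29.6]
[452.3 229.4  29.6]
[415.6 236.   28.7]
[439.7 215.6  31.5]
[429.1 251.7  28.9]
[446.2 246.9  28.9]
the job is handed in; nothing more can be done
None
```

The four parts are laid out in the order asked, each set down under control, and I handed the job in with the gripper clear of everything at about 29 s of the 109 s allowed. I got no verdict on the outcome.

| Part | Where it is | Last check |
|---|---|---|
| Bracket | Nested ridge up over the spares | The middle of its slots is at (610.2, -161.3) mm, within 0.2 mm of the spares' slots, and 5.5 mm above them (about 5.6 mm expected). |
| Bearing | Flat in the dish, near its centre | Checked by eye in both views; the wrist felt the dish floor before release. |
| Gear | Down over the peg | Its top measured 28.7–29.6 mm (one point 31.5 mm) against 28 mm expected. It met the board with the tool about 1 mm higher than predicted. In the pictures it lies flat on the board. |
| Cover | Flat on the cork pad | It is within about 1° of square. |

- **Cover centring:** the two cameras disagreed. The top view put it about 2–3 mm off the middle, towards +y. The scene view put it within 1 mm. I left it there.
- **Bystanders:** the oil can is still standing and the orange brackets were not touched.

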